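# Lay out the seasoning corner beside the range

## Robot

A 6-joint arm with a two-finger parallel gripper is mounted at the origin on a cart in front of the work surface, level with it; the furniture and walls round the work are solid. World frame = base frame: x ahead of the robot, y to its left, z up, the work surface at z = 0. Lengths are in m, angles in rad, forces in N, time in s.
With the tool pointing down it reaches from about 0.35 to 0.85 m from the base axis. Payload 8.1 kg.
Tool frame: the origin (TCP) lies on the centre line of the jaws, within the pads' length; the fingertips stand 19 mm ahead of it and the grasp point (between the pads) is the TCP (robot.tips_ahead is the distance from the TCP to the fingertips, in m); y points along the fingers, z is the direction in which the jaws open and shut, and the axes are right-handed (so a half turn about y gives the same grasp; the last joint's range is limited). The gripper opens to 93 mm and grips with 3 to 60 N. Pads are 15 mm wide; open, the fingers measure 128 mm over their backs; the gripper's body (75 mm by 188 mm) begins 65 mm behind the grasp point.
Start: joints at [1.157, 0.13, 1.488, -0, 1.523, -0.085], TCP at [0.194, 0.568, 0.238] pointing down, gripper open.
Joint ranges: [-2.96, 2.96], [-0.89, 2.26], [0.02, 2.5], [-1.34, 4.48], [0, 2.73], [-2.66, 2.66]. Speed limits (rad/s): [2.39, 2.39, 2.79, 3.14, 3.14, 3.14].

## Interface

Orientations are given as a rotation vector (axis times angle).
In Python, from plant import robot, imaging, models gives the robot as it stands.
- The arm moves only by the tool carry_out, never from a script. Its argument "motion" is one flat list of numbers, 7 for each row, row after row: the shift along the tool's x, y, z in m, then the turn, a rotation vector about the tool's x, y, z in degrees, then the opening, from -1 (shut) to 1 (fully open). A call has exactly 5 rows; each row shifts and turns the pose as measured when the row begins, along the tool's axes as they then stand; what a row does not reach is not made up. A row lasts 1/10 s, in which the tool goes at most 50 mm and 8.59 degrees, less where a joint would pass 70% of its speed; a pose out of reach is approached as far as the arm can. A call is refused whole if a number of a shift passes 0.05 or a number of a turn 8.59, either way. A call with a gripper value outside its range is refused whole. The fingers move at their own pace and stop on an object; "squeeze" is the grip in N (left out, the last holds). Time passes only in rows, so rows that do not move let the fingers close, or fill a call up. It gives the time, the measured TCP pose, the force and the opening at its end, in the units of the state.
- robot.read_state(): the state, without advancing time (a new reading comes with each control period).
- imaging.read_camera(name): name is "scene" or "top" or "wrist"; returns the picture (384x512x3 uint8, blue, green, red); there is no depth.
- imaging.camera_model(name): a dict with "K" (3x3 intrinsics, pixels), "k1" (the pictures are not rectified: a ray, as slopes to the right and down, at radius r is drawn at 1 + k1 r^2 times it, then the intrinsics apply), "position" and "orientation" of the camera in the world. Camera axes: x right, y down, z forward; pixel columns grow to the right and rows downward; lengths in m; the calibration is good to about 2 mm. A picture is of the moment at which its call begins: read the wrist's pose just before it. camera_model takes no time and is no camera call; for the wrist camera it gives the pose at the moment of the call.
- robot.close_job(): hands the job in, once; it reports no verdict.
Trained networks look in the newest picture that a camera, given by its name, has taken for a name from the list of things; names that differ only in an ending like _2 or _b are one class to them, and where a whole thing is asked for, a point or a joint stands for the part that bears it (a point fixed in the world has none). Each returns a list of dicts, best first, with "confidence" (0 to 1); they miss things now and then, are a little off and sometimes report something else, mostly with a low value. They report only what shows in the picture. A call takes as long as a camera call. They do not tell look-alikes from the thing itself.
- models.outline_of(camera, thing): "pixels" (384x512 bool, what is visible of it) and "pixel" ([column, row] in pixels, amid what is visible of it).
The state is a dict: "t": time; "q": joint angles; "dq": joint speeds; "joint_torque": joint torques, N m; "tool_pos": TCP position; "orientation": TCP orientation; "force": force on the tool from outside, world axes, zero at the start; "wrist_torque": the same for the moment, N m; "opening": finger opening in m.
Only numpy, scipy, OpenCV 4.12 (cv2) and the standard library are available. Lean on these libraries where they do the work, as an engineer would, in place of code of your own. Each camera call takes 0.05 s, during which the arm holds its last target.

## Task

Lay out the seasoning corner: stand the jam jar in the middle of the round cork mat, the salt shaker in the middle of the square tile mat, and the pepper mill on the worktop exactly halfway between the two mats, in line with them. Put the small tin centred on top of the large tin, which stays where it is. Everything must end upright and still; leave the garlic, the spice jar and the rest undisturbed.

Things in the scene. Friction and masses are not known exactly. Their poses are not given: they have to be found in the camera images.
- jam_jar: Jam jar, glass with red contents and a flat white lid, closed; round, 63 mm diameter, 94 mm high, 0.33 kg. Origin: centre of its underside; z along its axis.
- salt: Salt shaker, clear glass with white salt and a domed grey metal top; round, 44 mm diameter up to 66 mm height, then narrowing to 34 mm, 90 mm high, 0.1 kg. Origin: centre of its underside; z along its axis.
- mill: Pepper mill, dark turned wood with a round head and a small metal button on top; 150 mm high, body 58 mm diameter up to 108 mm height, head 50 mm diameter between 109 and 139 mm height; the head does not turn; 0.18 kg. Origin: centre of its underside; z along its axis.
- small_tin: Small food tin: the smaller of the two tins; cylinder 57 mm diameter, 72 mm high, flat top and bottom, 0.18 kg. Origin: centre of its underside; z along its axis.
- big_tin: Large food tin: the larger of the two tins, loose; cylinder 75 mm diameter, 110 mm high, flat top, 0.48 kg. It stays where it is. Origin: centre of its underside; z along its axis.
- cork_mat: Round cork mat, 96 mm diameter, 6 mm thick, flat on the worktop and fixed to it. Origin: centre of its underside.
- tile_mat: Square white glazed tile mat, 96 x 96 mm, 6 mm thick, flat on the worktop and fixed to it, its centre 240 mm from the cork mat's. Origin: centre of its underside.
- spice: Bystander: spice jar with dark label and black cap, 41 mm diameter, 105 mm high, loose; at the back, to be left alone. Origin: centre of its underside; z along its axis.
- garlic: Bystander: garlic bulb, about 53 mm across and high, loose; near the front edge, to be left alone. Origin: centre of its underside; z along its axis.
There are look-alikes about, which are no part of the job. What is shaped like the jam_jar but pink is not meant. Leave any yellow look-alike of the salt alone.

How it is judged:
At the end, for the whole second after the job is handed in: Jam jar on the cork mat, salt on the tile mat, each within 12 mm of its centre; mill on the worktop within 15 mm of halfway between the mats, along and across; small tin on the large tin, axes within 12 mm; all upright (0.15 rad) and at rest (horizontal distance between jam_jar and cork_mat below 0.012 m and horizontal distance between salt and tile_mat below 0.012 m and x of mill in the frame of cork_mat between -0.015 and 0.015 m and (y of mill in the frame of cork_mat between -0.135 and -0.105 m or y of mill in the frame of cork_mat between 0.105 and 0.135 m) and horizontal distance between mill and tile_mat below 0.14 m and horizontal distance between small_tin and big_tin below 0.012 m and height (world z) of small_tin between 0.105 and 0.116 m and height (world z) of each of jam_jar, salt below 0.012 m and height (world z) of mill below 0.006 m and angle between each of jam_jar, salt, mill, small_tin, big_tin's own z axis and vertical below 0.15 rad and linear speed of each of jam_jar, salt, mill, small_tin, big_tin below 0.02 m/s and angular speed of each of jam_jar, salt, mill, small_tin, big_tin below 0.2 rad/s); the robot touches nothing.
It fails at once if the large tin is shifted more than 25 mm (distance of big_tin from where it was at the start of the episode above 0.025 m).
It fails at once if the spice jar is disturbed (more than 25 mm) (distance of spice from where it was at the start of the episode above 0.025 m).
It fails at once if the garlic is disturbed (more than 25 mm) (distance of garlic from where it was at the start of the episode above 0.025 m).
It also fails if it takes over 125 s, if anything falls off the work surface, if the arm or the gripper's body presses on something with over 40 N, if the wrist force passes 120 N, or if a joint passes its speed limit or range.

## Working session

There is one attempt and no reset: what is moved stays moved. The work goes in short steps, Python scripts to look and compute and a tool call to move; the robot and the scene stay as the last step left them, time stands still between calls to the robot, and variables do not carry over. Pictures are saved under pics/ and viewed, and the job is handed in when it is done.

Besides the shell and the picture viewer there is one more tool, called as a command line: name --argument value ..., lists and objects as JSON in quotes. carry_out: Moves the arm, as the interface text tells. Its arguments: {"type":"object","properties":{"motion":{"type":"array","items":{"type":"number"}},"squeeze":{"type":"number"}},"required":["motion"]}

```bash
mkdir -p pics; ls
python3 - <<'E'
from plant import robot, imaging, models
import cv2
s=robot.read_state(); print(s)
for n in ["scene","top"]:
    im=imaging.read_camera(n); cv2.imwrite(f"pics/{n}0.png",im)
    print(n,imaging.camera_model(n))
print(imaging.camera_model("wrist"))
E
```

```text
pics
{'t': 0.0, 'q': array([ 1.15660222e+00,  1.31158898e-01,  1.48924301e+00, -8.38626725e-06,
        1.52300654e+00, -8.53726172e-02]), 'dq': array([ 0.00135291,  0.00194021,  0.00073422,  0.00311454,  0.00167625,
       -0.00079597]), 'joint_torque': array([-2.02860106e-04, -5.59889138e+01, -4.91727233e+01,  7.67085934e-02,
        3.63803166e-02, -1.70477392e-04]), 'tool_pos': array([0.1935113 , 0.56738441, 0.23660869]), 'orientation': array([-1.55711428,  0.25845498, -0.25775994]), 'force': array([ 0.2186494 ,  0.45055573, -0.38311205]), 'wrist_torque': array([0.01474909, 0.00533101, 0.01005854]), 'opening': 0.09280276433969757}
scene {'K': array([[467.3694126 ,   0.        , 256.23462491],
       [  0.        , 467.3694126 , 199.89722742],
       [  0.        ,   0.        ,   1.        ]]), 'k1': 0.02439710156766475, 'position': array([-0.29915065, -0.7735483 ,  0.66190809]), 'orientation': array([-1.92671861,  0.7052834 , -0.4159732 ])}
top {'K': array([[378.23387027,   0.        , 256.35344421],
       [  0.        , 378.23387027, 196.12627467],
       [  0.        ,   0.        ,   1.        ]]), 'k1': -0.0555241307108442, 'position': array([0.33953783, 0.1962264 , 1.05881322]), 'orientation': array([-2.14074778,  2.19209707, -0.16260657])}
{'K': array([[284.34017085,   0.        , 261.4852327 ],
       [  0.        , 284.34017085, 190.25660394],
       [  0.        ,   0.        ,   1.        ]]), 'k1': 0.021450885591902464, 'position': array([0.13216407, 0.58899709, 0.38411206]), 'orientation': array([2.39088254, 1.71015145, 0.20336888])}
```

View pics/scene0.png

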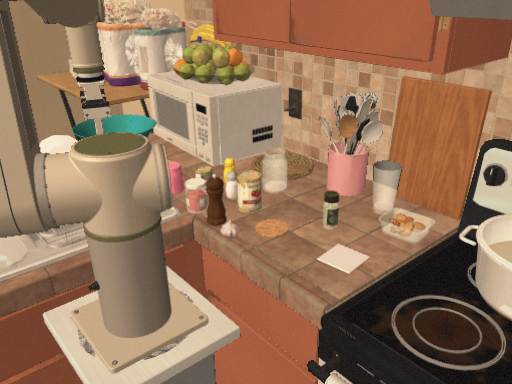

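View pics/top0.png

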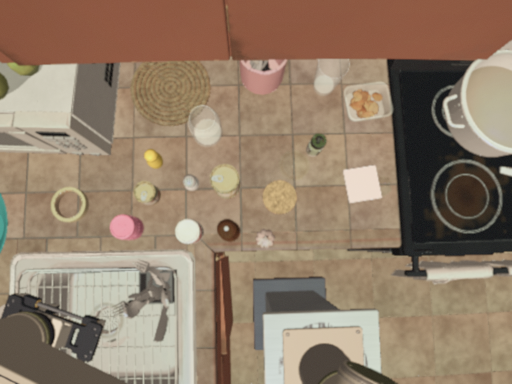

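```bash
cat > h.py <<'E'
import numpy as np, cv2
from scipy.spatial.transform import Rotation as R
from plant import robot, imaging, models
np.set_printoptions(precision=4,suppress=True)
def ray(m,px):
    K=m["K"];x=(px[0]-K[0,2])/K[0,0];y=(px[1]-K[1,2])/K[1,1]
    u,v=x,y
    for _ in range(20):
        f=1+m["k1"]*(u*u+v*v);u,v=x/f,y/f
    return R.from_rotvec(m["orientation"]).apply([u,v,1.])
def atz(m,px,z):
    d=ray(m,px);p=np.array(m["position"]);return p+d*(z-p[2])/d[2]
def proj(m,P):
    P=np.atleast_2d(P);c=R.from_rotvec(m["orientation"]).inv().apply(P-m["position"])
    s=c[:,:2]/c[:,2:];f=1+m["k1"]*(s**2).sum(1,keepdims=True)
    return s*f*m["K"][0,0]+m["K"][:2,2]
PROF={"jam_jar":[(31.5,0),(31.5,94)],"salt":[(22,0),(22,66),(17,90)],"mill":[(29,0),(29,108),(25,109),(25,139),(5,150)],
"small_tin":[(28.5,0),(28.5,72)],"big_tin":[(37.5,0),(37.5,110)],"spice":[(20.5,0),(20.5,105)],"garlic":[(15,0),(26,20),(10,53)],"cork_mat":[(48,0),(48,6)]}
def sil(m,name,x,y,z0=0):
    t=np.linspace(0,2*np.pi,48,endpoint=False)
    P=np.array([(x+r/1e3*np.cos(a),y+r/1e3*np.sin(a),z0+z/1e3) for r,z in PROF[name] for a in t])
    return cv2.convexHull(proj(m,P).astype(np.float32))[:,0]
E
python3 - <<'E'
from h import *
for cam in ["top","scene"]:
    im=imaging.read_camera(cam); m=imaging.camera_model(cam)
    for n in ["jam_jar","salt","mill","small_tin","big_tin","cork_mat","tile_mat","spice","garlic"]:
        for d in models.outline_of(cam,n):
            if d["confidence"]<0.3: continue
            mk=d["pixels"]; ys,xs=np.where(mk)
            if len(xs)==0: continue
            h={"cork_mat":6,"tile_mat":6}.get(n)
            out=""
            if h: out=atz(m,(xs.mean(),ys.mean()),.006)
            else:
                # fit silhouette centroid+bbox
                from scipy.optimize import minimize
                def iou(p):
                    c=sil(m,n,p[0],p[1]);g=np.zeros(mk.shape,np.uint8)
                    cv2.fillPoly(g,[np.round(c*16).astype(np.int32)],1,shift=4)
                    return -(g.astype(bool)&mk).sum()/((g.astype(bool)|mk).sum())
                p0=atz(m,(xs.mean(),ys.mean()),.05)[:2]
                best=min((minimize(iou,p0,method="Nelder-Mead",options=dict(initial_simplex=[p0,p0+[.015*s,0],p0+[0,.015*s]],xatol=2e-4)) for s in(1,-1)),key=lambda r:r.fun)
                out=(best.x,round(-best.fun,2))
            print(cam,n,round(d["confidence"],2),d["pixel"],len(xs),[xs.min(),xs.max(),ys.min(),ys.max()],out)
im=imaging.read_camera("top");cv2.imwrite("pics/topc.png",cv2.resize(im[120:250,100:400],None,fx=2.6,fy=2.6,interpolation=cv2.INTER_CUBIC))
im=imaging.read_camera("scene");cv2.imwrite("pics/scenec.png",cv2.resize(im[140:280,150:400],None,fx=3,fy=3,interpolation=cv2.INTER_CUBIC))
E
```

```text
top jam_jar 0.67 [129.5, 226.1] 653 [np.int64(110), np.int64(142), np.int64(215), np.int64(239)] (array([0.3923, 0.5177]), np.float64(0.87))
top jam_jar 0.65 [188.9, 235.5] 579 [np.int64(175), np.int64(204), np.int64(219), np.int64(244)] (array([0.3772, 0.3493]), np.float64(0.94))
top salt 0.54 [152.7, 159.2] 289 [np.int64(143), np.int64(162), np.int64(149), np.int64(168)] (array([0.5778, 0.4502]), np.float64(0.79))
top salt 0.52 [189.7, 179.6] 218 [np.int64(183), np.int64(199), np.int64(174), np.int64(190)] (array([0.5111, 0.3475]), np.float64(0.7))
top mill 0.97 [228.8, 230.7] 376 [np.int64(217), np.int64(239), np.int64(220), np.int64(241)] (array([0.3773, 0.2478]), np.float64(0.8))
top mill 0.6 [364.1, 184.0] 1053 [np.int64(344), np.int64(381), np.int64(166), np.int64(202)] (array([ 0.4887, -0.112 ]), np.float64(0.62))
top small_tin 0.84 [148.2, 189.6] 502 [np.int64(134), np.int64(160), np.int64(181), np.int64(205)] (array([0.484, 0.466]), np.float64(0.93))
top big_tin 0.89 [226.8, 183.6] 811 [np.int64(210), np.int64(239), np.int64(165), np.int64(198)] (array([0.5075, 0.2523]), np
[... 1507 characters left out ...]
.2514]), np.float64(0.94))
scene cork_mat 0.63 [272.0, 226.5] 496 [np.int64(255), np.int64(288), np.int64(219), np.int64(236)] [0.4637 0.099  0.006 ]
scene tile_mat 0.81 [344.6, 258.0] 793 [np.int64(319), np.int64(367), np.int64(244), np.int64(272)] [ 0.4983 -0.1386  0.006 ]
scene spice 0.91 [327.3, 210.6] 522 [np.int64(323), np.int64(338), np.int64(190), np.int64(228)] (array([0.6083, 0.0084]), np.float64(0.87))
scene garlic 0.51 [327.8, 209.2] 560 [np.int64(322), np.int64(338), np.int64(190), np.int64(228)] (array([0.6088, 0.0114]), np.float64(0.48))
scene garlic 0.49 [231.2, 230.0] 227 [np.int64(221), np.int64(239), np.int64(220), np.int64(236)] (array([0.3552, 0.1509]), np.float64(0.75))
```

View pics/topc.png

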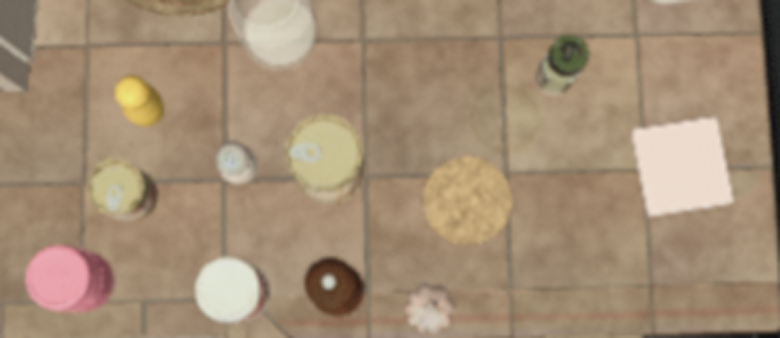

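View pics/scenec.png

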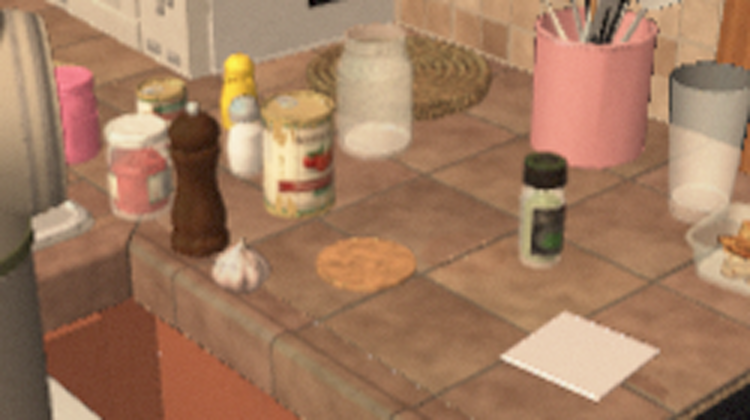

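Run:
```python
from h import *
s=robot.read_state();print(R.from_rotvec(s["orientation"]).as_matrix())
# camera axes in tool
Rt=R.from_rotvec(s["orientation"]);m=imaging.camera_model("wrist")
print("cam in tool",Rt.inv().apply(m["position"]-s["tool_pos"]),(Rt.inv()*R.from_rotvec(m["orientation"])).as_matrix())
for cam in ["top","scene"]:
    im=imaging.read_camera(cam).astype(int);m=imaging.camera_model(cam)
    seeds={"top":{"cork":(280,197),"tile":(362,184)},"scene":{"cork":(272,228),"tile":(344,258)}}[cam]
    for k,(c,r) in seeds.items():
        ref=np.median(im[r-3:r+4,c-3:c+4].reshape(-1,3),0)
        d=np.abs(im-ref).sum(2)
        g=cv2.GaussianBlur(d.astype(np.float32),(3,3),0)<(90 if k=="tile" else 75)
        n,l=cv2.connectedComponents(cv2.morphologyEx(g.astype(np.uint8),cv2.MORPH_OPEN,np.ones((3,3))))
        mk=l==l[r,c]
        cs,_=cv2.findContours(mk.astype(np.uint8),cv2.RETR_EXTERNAL,cv2.CHAIN_APPROX_NONE)
        h=cv2.convexHull(max(cs,key=len))[:,0]
        W=np.array([atz(m,p,.006)[:2] for p in h])
        Wf=W.astype(np.float32)
        print(cam,k,ref,mk.sum(),cv2.minEnclosingCircle(Wf) if k=="cork" else cv2.minAreaRect(Wf), "ctr",np.mean([atz(m,(x,y),.006) for y,x in zip(*np.where(mk))],0))
```

```text
[[ 0.9464 -0.      0.3229]
 [-0.3229 -0.      0.9464]
 [ 0.     -1.     -0.    ]]
cam in tool [-0.0651 -0.1474  0.0004] [[ 0.0004  0.9716  0.2367]
 [-0.0002 -0.2367  0.9716]
 [ 1.     -0.0004  0.0001]]
top cork [120. 166. 193.] 2666 ((0.4745529294013977, 0.10553465783596039), 0.13147513568401337) ctr [0.4772 0.1089 0.006 ]
top tile [205. 220. 236.] 1067 ((0.5024009943008423, -0.13212046027183533), (0.09532048553228378, 0.0945858433842659), 8.132482528686523) ctr [ 0.5027 -0.132   0.006 ]
scene cork [ 87. 139. 205.] 714 ((0.4576813280582428, 0.0746188834309578), 0.08794748783111572) ctr [0.4651 0.0979 0.006 ]
scene tile [181. 207. 234.] 773 ((0.49750325083732605, -0.13514289259910583), (0.0959118977189064, 0.09368019551038742), 7.957926273345947) ctr [ 0.4962 -0.1364  0.006 ]
```

carry_out --motion '[0,0,0,0,-6.3,0,1,0,0,0,0,-6.3,0,1,0,0,0,0,-6.3,0,1,0.04,0,-0.04,0,0,0,1,0.04,0,-0.04,0,0,0,1]' --squeeze 20

```text
t: 1.8
tool_pos: [0.265, 0.4977, 0.2372]
orientation: [-1.569, -0.018, 0.02]
force: [1.7, 0.6, 0.7]
opening: 0.0932
```

carry_out --motion '[0.025,0,-0.05,0,0,0,1,0.025,0,-0.05,0,0,0,1,0.025,0,-0.05,0,0,0,1,0.02,0,-0.045,0,0,0,1,0.01,0,-0.03,0,0,0,1]'

```text
t: 2.3
tool_pos: [0.3699, 0.2864, 0.237]
orientation: [-1.569, -0.02, 0.018]
force: [0.0, -0.2, -0.7]
opening: 0.0928
```

```bash
cat >> h.py <<'E'
def go(p):
    s=robot.read_state();Rt=R.from_rotvec(s["orientation"]);M=Rt.as_matrix()
    d=Rt.inv().apply(np.array(p)-s["tool_pos"])
    print("t",s["t"],"pos",s["tool_pos"],"yawz(deg from +y)",np.degrees(np.arctan2(-M[0,2],M[1,2])),"tilt",M[2,1],"tool delta",d,"open",s["opening"],"F",s["force"])
def look(cam,names,fn=None,z0={},minc=.3):
    from scipy.optimize import minimize
    m=imaging.camera_model(cam);im=imaging.read_camera(cam)
    if fn: cv2.imwrite("pics/"+fn,im)
    for n in names:
        for d in models.outline_of(cam,n):
            if d["confidence"]<minc: continue
            mk=d["pixels"];ys,xs=np.where(mk)
            if len(xs)<30: continue
            if n.endswith("mat"):
                out=atz(m,(xs.mean(),ys.mean()),.006)
            else:
                z=z0.get(n,0)
                def iou(p):
                    g=np.zeros(mk.shape,np.uint8);cv2.fillPoly(g,[np.round(sil(m,n,p[0],p[1],z)*16).astype(np.int32)],1,shift=4);g=g>0
                    return -(g&mk).sum()/(g|mk).sum()
                p0=atz(m,(xs.mean(),ys.mean()),z+.05)[:2]
                b=min((minimize(iou,p0,method="Nelder-Mead",options=dict(initial_simplex=[p0,p0+[.015*k,0],p0+[0,.015*k]],xatol=2e-4)) for k in(1,-1)),key=lambda r:r.fun)
                out=(b.x,round(-b.fun,2))
            print(cam,n,round(d["confidence"],2),d["pixel"],[xs.min(),xs.max(),ys.min(),ys.max()],out)
    return m,im
E
python3 - <<'E'
from h import *
look("wrist",["mill","salt","big_tin","jam_jar","garlic","small_tin","cork_mat"],"w1.png")
go([.378,.249,.124])
E
```

```text
wrist mill 0.96 [223.1, 190.2] [np.int64(194), np.int64(252), np.int64(154), np.int64(224)] (array([0.3745, 0.2511]), np.float64(0.84))
wrist salt 0.96 [365.3, 308.6] [np.int64(354), np.int64(384), np.int64(296), np.int64(317)] (array([0.5253, 0.4198]), np.float64(0.24))
wrist salt 0.63 [302.8, 293.7] [np.int64(292), np.int64(321), np.int64(286), np.int64(308)] (array([0.5044, 0.3464]), np.float64(0.28))
wrist big_tin 0.83 [229.5, 301.1] [np.int64(195), np.int64(260), np.int64(238), np.int64(336)] (array([0.5075, 0.2516]), np.float64(0.56))
wrist jam_jar 0.73 [316.6, 184.1] [np.int64(284), np.int64(349), np.int64(153), np.int64(220)] (array([0.3759, 0.3486]), np.float64(0.96))
wrist jam_jar 0.71 [459.5, 198.7] [np.int64(406), np.int64(511), np.int64(167), np.int64(227)] (array([0.3916, 0.5162]), np.float64(0.89))
wrist garlic 0.76 [156.9, 156.4] [np.int64(132), np.int64(175), np.int64(138), np.int64(179)] (array([0.356 , 0.1486]), np.float64(0.94))
wrist garlic 0.3 [224.7, 190.0] [np.int64(194), np.int64(251), np.int64(155), np.int64(223)] (array([0.3751, 0.248 ]), np.float64(0.44))
wrist small_tin 0.63 [400.1, 244.3] [np.int64(382), np.int64(416), np.int64(232), np.int64(254)] (array([0.4619, 0.4462]), np.float64(0.1))
wrist cork_mat 0.81 [122.3, 226.0] [np.int64(97), np.int64(158), np.int64(204), np.int64(254)] [0.4544 0.0954 0.006 ]
wrist cork_mat 0.73 [230.0, 299.5] [np.int64(193), np.int64(261), np.int64(238), np.int64(336)] [0.5615 0.2407 0.006 ]
t 2.7 pos [0.3683 0.29   0.2368] yawz(deg from +y) 1.5815698912212695 tilt -0.9999971876245846 tool delta [ 0.0086  0.1127 -0.0416] open 0.09284317898190436 F [ 0.3679 -0.2728 -0.3795]
```

View pics/w1.png

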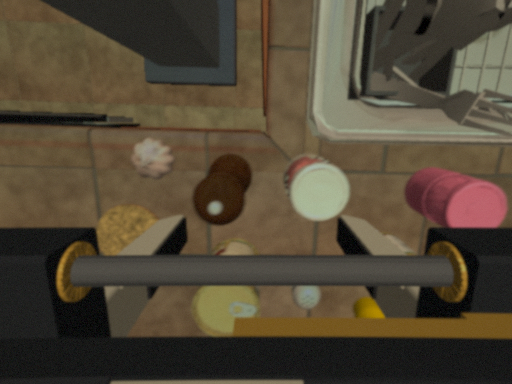

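carry_out --motion '[0.005,0,-0.02,0,-1,0,1,0.004,0,-0.02,0,-0.5,0,1,0,0.02,-0.004,0,0,0,1,0,0.025,0,0,0,0,1,0,0,0,0,0,0,1]'

```text
t: 3.2
tool_pos: [0.3777, 0.2505, 0.1911]
orientation: [-1.567, -0.052, 0.051]
force: [-0.0, -0.2, 0.3]
opening: 0.0929
```

Run:
```python
from h import *
go([.377,.2495,.124])
```

```text
t 3.2 pos [0.3777 0.2505 0.1911] yawz(deg from +y) 3.758213270517623 tilt -0.9999940698825228 tool delta [-0.0008  0.0671 -0.0012] open 0.09292779818971056 F [-0.0419 -0.2118  0.288 ]
```

carry_out --motion '[0,0.025,0,0,1.5,0,1,0,0.025,0,0,1.5,0,1,0,0.015,0,0,0,0,1,0,0.002,0,0,0,0,1,0,0,0,0,0,0,1]'

```text
t: 3.7
tool_pos: [0.3782, 0.2557, 0.1271]
orientation: [-1.565, -0.017, 0.011]
force: [-0.4, -0.2, 0.4]
opening: 0.0927
```

carry_out --motion '[0,0,0,0,0,0,-1,0,0,0,0,0,0,-1,0,0,0,0,0,0,-1,0,0,0,0,0,0,-1,0,0,0,0,0,0,-1]' --squeeze 20

```text
t: 4.2
tool_pos: [0.3804, 0.2576, 0.132]
orientation: [-1.562, -0.023, 0.008]
force: [-0.1, 0.1, 1.0]
opening: 0.0574
```

Run:
```python
from h import *
go([.377,.2495,.124])
m,im=look("scene",["mill"])
cv2.imwrite("pics/s1.png",cv2.resize(im[100:280,150:400],None,fx=3,fy=3))
```

```text
t 4.2 pos [0.3804 0.2576 0.132 ] yawz(deg from +y) 1.1381045794581923 tilt -0.9999210432668149 tool delta [-0.0037  0.0079 -0.0081] open 0.05742851308744881 F [-0.1161  0.0658  0.9868]
scene mill 0.71 [214.1, 205.6] [np.int64(205), np.int64(227), np.int64(173), np.int64(225)] (array([0.3762, 0.2478]), np.float64(0.75))
```

View pics/s1.png

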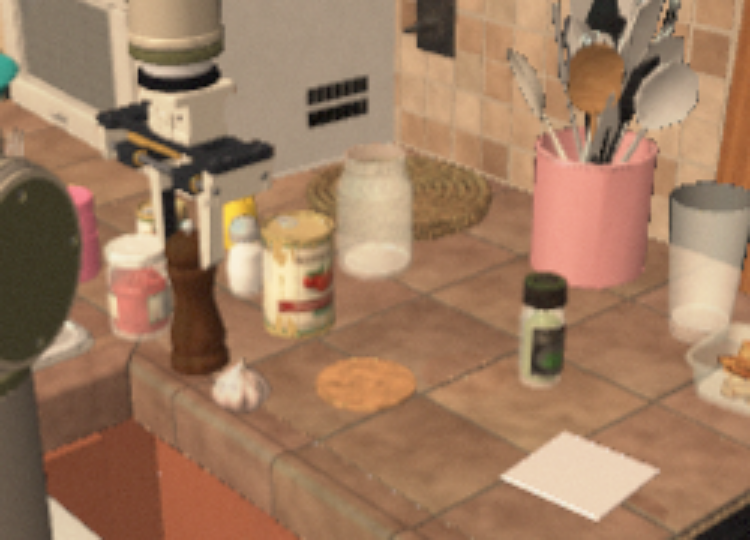

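carry_out --motion '[-0.002,0.004,-0.004,0,0,0,0.4,-0.002,0.004,-0.004,0,0,0,0.4,0,0,0,0,0,0,0.4,0,0,0,0,0,0,0.4,0,0,0,0,0,0,0.4]'

```text
t: 4.8
tool_pos: [0.3757, 0.2483, 0.1223]
orientation: [-1.563, -0.021, 0.009]
force: [0.2, 0.8, 0.3]
opening: 0.0653
```

Run:
```python
from h import *
for i in range(5):
    go([.377,.2495,.124]); imaging.read_camera("top")
```

```text
t 4.8 pos [0.3757 0.2483 0.1223] yawz(deg from +y) 1.1058538994750797 tilt -0.9999373485641475 tool delta [ 0.0013 -0.0017  0.0012] open 0.06532685020427144 F [0.2483 0.7818 0.2921]
t 4.85 pos [0.3758 0.2483 0.1223] yawz(deg from +y) 1.107004584697648 tilt -0.9999362660372823 tool delta [ 0.0012 -0.0017  0.0012] open 0.06509970711394333 F [-0.0047 -0.0453  0.0337]
t 4.9 pos [0.3759 0.2484 0.1224] yawz(deg from +y) 1.1111857532454874 tilt -0.9999335351577019 tool delta [ 0.0011 -0.0015  0.0011] open 0.06496077505486451 F [ 0.2902 -1.1781  0.1984]
t 4.95 pos [0.3759 0.2485 0.1225] yawz(deg from +y) 1.1181937854346442 tilt -0.9999331309676155 tool delta [ 0.0011 -0.0015  0.001 ] open 0.06504893008999924 F [-0.3269  0.2647  0.1741]
t 5.0 pos [0.376  0.2485 0.1225] yawz(deg from +y) 1.115798224087959 tilt -0.9999321231052568 tool delta [ 0.0011 -0.0015  0.001 ] open 0.06491173718612565 F [-0.607   0.8412  0.0454]
```

carry_out --motion '[0.001,-0.001,0.001,0,0,0,0,0,0,0,0,0,0,-0.5,0,0,0,0,0,0,-1,0,0,0,0,0,0,-1,0,0,0,0,0,0,-1]' --squeeze 20

```text
t: 5.55
tool_pos: [0.3771, 0.2497, 0.1238]
orientation: [-1.563, -0.022, 0.009]
force: [-0.2, -0.2, -0.2]
opening: 0.0473
```

carry_out --motion '[0,0,0,0,0,0,-1,0,-0.01,0,0,0,0,-1,0,-0.02,0,0,0,0,-1,0,-0.02,0,0,0,0,-1,0,0,0,0,0,0,-1]'

```text
t: 6.05
tool_pos: [0.3756, 0.2488, 0.1755]
orientation: [-1.564, -0.02, 0.011]
force: [0.6, -0.2, -1.5]
opening: 0.0476
```

Run:
```python
from h import *
go([.485,-.014,.18])
m,im=look("scene",[])
cv2.imwrite("pics/s2.png",cv2.resize(im[100:280,150:400],None,fx=3,fy=3))
```

```text
t 6.05 pos [0.3756 0.2488 0.1755] yawz(deg from +y) 1.1288531243396933 tilt -0.9999609015569094 tool delta [ 0.1043 -0.0056 -0.2649] open 0.04755497908603048 F [ 0.6097 -0.16   -1.4567]
```

View pics/s2.png

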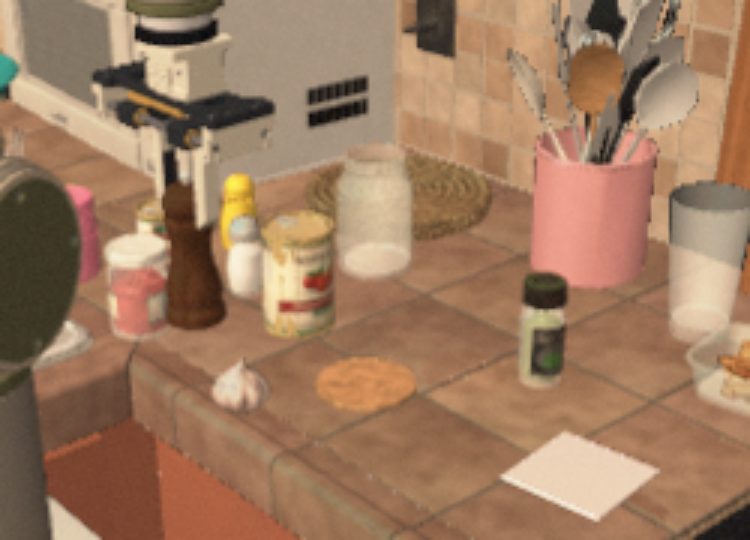

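carry_out --motion '[0,-0.02,0,0,0,0,-1,0,-0.005,-0.03,0,0,0,-1,0.01,0,-0.04,0,0,0,-1,0.025,0,-0.045,0,0,0,-1,0.03,0,-0.045,0,0,0,-1]'

```text
t: 6.6
tool_pos: [0.4378, 0.0933, 0.1944]
orientation: [-1.564, -0.023, 0.024]
force: [0.9, 1.7, -1.7]
opening: 0.0479
```

carry_out --motion '[0.02,0,-0.04,0,0,0,-1,0.015,0,-0.03,0,0,0,-1,0.005,0,-0.015,0,0,0,-1,0,0,0,0,0,0,-1,0,0,0,0,0,0,-1]'

```text
t: 7.1
tool_pos: [0.4809, 0.0003, 0.1877]
orientation: [-1.565, -0.012, 0.023]
force: [-0.0, -0.0, -2.2]
opening: 0.0478
```

Run:
```python
from h import *
go([.485,-.014,.126])
look("wrist",["cork_mat","tile_mat"],"w2.png")
```

```text
t 7.1 pos [0.4809 0.0003 0.1877] yawz(deg from +y) 1.2835760996986416 tilt -0.9999591291113727 tool delta [ 0.0042  0.0616 -0.0148] open 0.04777167088117101 F [-0.018  -0.0057 -2.1982]
wrist cork_mat 0.77 [350.5, 169.4] [np.int64(309), np.int64(391), np.int64(130), np.int64(210)] [0.4683 0.1048 0.006 ]
wrist tile_mat 0.71 [146.6, 189.1] [np.int64(99), np.int64(193), np.int64(150), np.int64(228)] [ 0.4971 -0.1322  0.006 ]
```

View pics/w2.png

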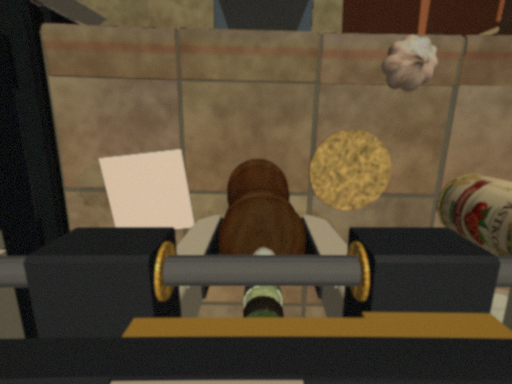

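carry_out --motion '[0.003,0.01,-0.009,0,0.5,0,-1,0.002,0.02,-0.006,0,0.5,0,-1,0,0.015,-0.001,0,0,0,-1,0,0.008,0,0,0,0,-1,0,0,0,0,0,0,-1]'

```text
t: 7.75
tool_pos: [0.4864, -0.0127, 0.1322]
orientation: [-1.565, -0.006, 0.012]
force: [0.4, -0.4, -1.0]
opening: 0.0479
```

Run:
```python
from h import *
go([.485,-.014,.1245])
```

```text
t 7.75 pos [ 0.4864 -0.0127  0.1322] yawz(deg from +y) 0.6595628572426647 tilt -0.9999790599466365 tool delta [-0.0014  0.0077 -0.0014] open 0.04793133263112711 F [ 0.3746 -0.402  -1.0078]
```

carry_out --motion '[-0.001,0.004,-0.001,0,0,0,-1,0,0.003,0,0,0,0,-1,0,0,0,0,0,0,-1,0,0,0,0,0,0,-1,0,0,0,0,0,0,-1]'

```text
t: 8.25
tool_pos: [0.4864, -0.0134, 0.1265]
orientation: [-1.566, -0.009, 0.011]
force: [0.8, -0.5, -2.1]
opening: 0.0474
```

Run:
```python
from h import *
go([.485,-.014,.1245])
```

```text
t 8.25 pos [ 0.4864 -0.0134  0.1265] yawz(deg from +y) 0.7180857862954162 tilt -0.9999874751927531 tool delta [-0.0014  0.002  -0.0006] open 0.047404495724603056 F [ 0.79   -0.5185 -2.0657]
```

carry_out --motion '[-0.001,0.003,0,0,0,0,-1,0,0.001,0,0,0,0,-1,0,0,0,0,0,0,-1,0,0,0,0,0,0,-1,0,0,0,0,0,0,-1]'

```text
t: 8.75
tool_pos: [0.4866, -0.0136, 0.1239]
orientation: [-1.566, -0.012, 0.008]
force: [0.1, -0.1, 1.0]
opening: 0.0477
```

carry_out --motion '[0,0,0,0,0,0,-0.3,0,0,0,0,0,0,0.3,0,0,0,0,0,0,0.6,0,0,0,0,0,0,1,0,0,0,0,0,0,1]'

```text
t: 9.25
tool_pos: [0.4867, -0.0136, 0.124]
orientation: [-1.566, -0.012, 0.008]
force: [0.1, 0.3, 0.8]
opening: 0.0748
```

carry_out --motion '[0,-0.02,0,0,0,0,1,0,-0.04,0,0,0,0,1,0,-0.03,0,0,0,0,1,0,0,0.04,0,0,0,1,0,0,0.05,0,0,0,1]'

```text
t: 9.75
tool_pos: [0.4851, 0.0734, 0.2171]
orientation: [-1.567, -0.004, 0.003]
force: [-0.0, 0.3, -1.1]
opening: 0.0932
```

Run:
```python
from h import *
go([.377,.35,.2])
look("top",["mill"])
m,im=look("wrist",["mill","cork_mat","tile_mat"],"w3.png")
m,im=look("scene",["mill"])
cv2.imwrite("pics/s3.png",cv2.resize(im[100:280,150:400],None,fx=3,fy=3))
```

```text
t 9.75 pos [0.4851 0.0734 0.2171] yawz(deg from +y) 0.2432047276155749 tilt -0.9999925043281835 tool delta [-0.107   0.018   0.2769] open 0.09319203285142012 F [-0.0124  0.2556 -1.076 ]
top mill 0.56 [324.5, 191.2] [np.int64(318), np.int64(336), np.int64(186), np.int64(200)] (array([ 0.471 , -0.0003]), np.float64(0.31))
wrist mill 0.68 [164.5, 188.6] [np.int64(124), np.int64(209), np.int64(151), np.int64(225)] (array([ 0.4835, -0.0098]), np.float64(0.8))
wrist cork_mat 0.67 [280.5, 157.6] [np.int64(246), np.int64(318), np.int64(125), np.int64(197)] [0.4681 0.1053 0.006 ]
wrist tile_mat 0.69 [91.7, 178.2] [np.int64(47), np.int64(131), np.int64(142), np.int64(223)] [ 0.4974 -0.136   0.006 ]
wrist tile_mat 0.63 [165.9, 186.7] [np.int64(124), np.int64(208), np.int64(151), np.int64(225)] [ 0.5046 -0.0434  0.006 ]
scene mill 0.78 [306.7, 224.7] [np.int64(296), np.int64(317), np.int64(192), np.int64(248)] (array([ 0.4873, -0.0175]), np.float64(0.79))
```

View pics/w3.png

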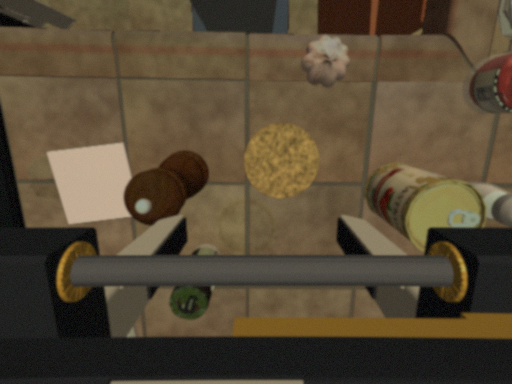

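View pics/s3.png

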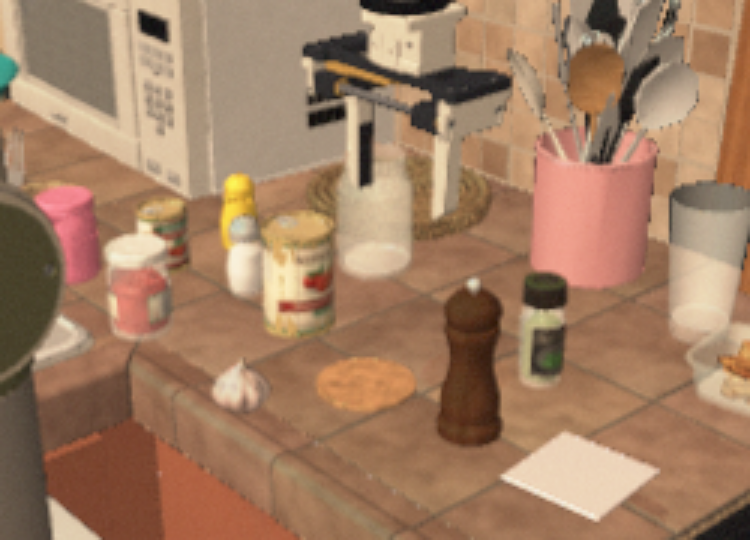

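carry_out --motion '[0,0,0,0,8.5,0,1,0,0,0,0,8.5,0,1,0,0,0,0,8.5,0,1,0,0,0,0,8.5,0,1,0,0,0,0,8.5,0,1]'

```text
t: 10.65
tool_pos: [0.4842, 0.0664, 0.2141]
orientation: [-1.489, 0.591, -0.582]
force: [-0.1, -0.0, -0.4]
opening: 0.093
```

carry_out --motion '[0,0,0,0,8.5,0,1,0,0,0,0,8.5,0,1,0,0,0,0,8.5,0,1,0,0,0,0,8.5,0,1,0,0,0,0,8.5,0,1]'

```text
t: 11.15
tool_pos: [0.4839, 0.0598, 0.2126]
orientation: [-1.245, 1.163, -1.152]
force: [0.0, 0.2, 0.8]
opening: 0.0933
```

Run:
```python
from h import *
go([.3765,.35,.2])
```

```text
t 11.15 pos [0.4839 0.0598 0.2126] yawz(deg from +y) -85.94290758595876 tilt -0.9999717124937243 tool delta [-0.297   0.014  -0.0866] open 0.09328462377348189 F [0.0415 0.1923 0.7676]
```

carry_out --motion '[-0.04,0,-0.014,0,1.5,0,1,-0.05,0,-0.014,0,1,0,1,-0.05,0,-0.014,0,1,0,1,-0.05,0,-0.014,0,0,0,1,-0.045,0,-0.014,0,0,0,1]'

```text
t: 11.65
tool_pos: [0.4119, 0.287, 0.2125]
orientation: [-1.204, 1.23, -1.222]
force: [0.7, 0.3, -0.4]
opening: 0.0931
```

carry_out --motion '[-0.03,0,-0.009,0,0,0,1,-0.015,0,-0.005,0,0,0,1,-0.005,0,0,0,0,0,1,0,0,0,0,0,0,1,0,0,0,0,0,0,1]'

```text
t: 12.15
tool_pos: [0.3985, 0.3394, 0.2113]
orientation: [-1.206, 1.231, -1.223]
force: [-0.2, -0.1, 0.3]
opening: 0.0929
```

Run:
```python
from h import *
look("wrist",["jam_jar","salt","small_tin"],"w4.png")
go([.3765,.35,.07])
```

```text
wrist jam_jar 0.62 [254.4, 19.1] [np.int64(217), np.int64(285), np.int64(0), np.int64(48)] (array([0.3911, 0.5174]), np.float64(0.99))
wrist jam_jar 0.57 [242.1, 174.0] [np.int64(207), np.int64(272), np.int64(141), np.int64(211)] (array([0.3772, 0.3509]), np.float64(0.96))
wrist salt 0.84 [360.3, 170.2] [np.int64(338), np.int64(391), np.int64(149), np.int64(194)] (array([0.5049, 0.3487]), np.float64(0.76))
wrist salt 0.78 [437.2, 67.4] [np.int64(399), np.int64(482), np.int64(44), np.int64(93)] (array([0.5731, 0.4481]), np.float64(0.79))
wrist small_tin 0.72 [350.1, 55.3] [np.int64(310), np.int64(383), np.int64(14), np.int64(89)] (array([0.4831, 0.4662]), np.float64(0.96))
t 12.35 pos [0.3984 0.3396 0.2116] yawz(deg from +y) -91.30148714767405 tilt -0.9999668885618818 tool delta [-0.01    0.1417 -0.021 ] open 0.09253855533337345 F [ 0.2401 -0.6036 -0.0826]
```

View pics/w4.png

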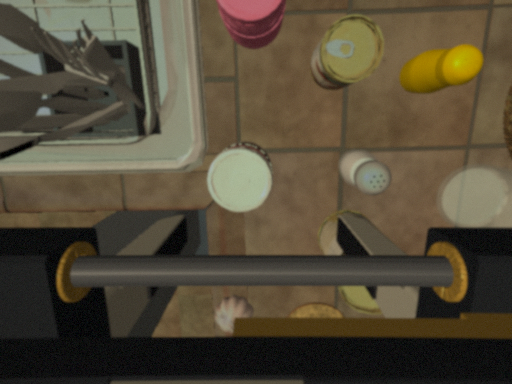

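carry_out --motion '[-0.005,0,-0.011,0,0,0,1,-0.005,0,-0.01,0,-0.5,0,1,0,0.03,0,0,0,0,1,0,0.025,0,0,0,0,1,0,0,0,0,0,0,1]'

```text
t: 12.85
tool_pos: [0.3749, 0.3515, 0.1573]
orientation: [-1.205, 1.224, -1.215]
force: [-0.5, 0.1, -0.6]
opening: 0.0931
```

Run:
```python
from h import *
go([.377,.35,.07])
```

```text
t 12.85 pos [0.3749 0.3515 0.1573] yawz(deg from +y) -90.78387318129472 tilt -0.9999821848703316 tool delta [0.0016 0.0873 0.0026] open 0.09311394454912637 F [-0.4694  0.0525 -0.5718]
```

carry_out --motion '[0.001,0.025,0.002,0,0,0,1,0,0.03,0.001,0,0,0,1,0,0.02,0,0,0,0,1,0,0.006,0,0,0,0,1,0,0,0,0,0,0,1]'

```text
t: 13.35
tool_pos: [0.3775, 0.3541, 0.0805]
orientation: [-1.2, 1.22, -1.212]
force: [-0.3, 0.5, 0.0]
opening: 0.0932
```

Run:
```python
from h import *
go([.377,.35,.07])
```

```text
t 13.35 pos [0.3775 0.3541 0.0805] yawz(deg from +y) -90.593005191833 tilt -0.9999802637653299 tool delta [ 0.0041  0.0104 -0.0005] open 0.09315013907665184 F [-0.2533  0.5476  0.0479]
```

Correct and close on the jar.

carry_out --motion '[0.003,0.006,0,0,0,0,1,0.001,0.004,0,0,0,0,0.7,0,0,0,0,0,0,0.5,0,0,0,0,0,0,0,0,0,0,0,0,0,-0.5]' --squeeze 30

```text
t: 13.85
tool_pos: [0.3793, 0.352, 0.0748]
orientation: [-1.194, 1.219, -1.211]
force: [-3.3, 0.1, 3.2]
opening: 0.0659
```

carry_out --motion '[0,0,0,0,0,0,-1,0,0,0,0,0,0,-1,0,0,0,0,0,0,-1,0,0,0,0,0,0,-1,0,0,0,0,0,0,-1]'

```text
t: 14.35
tool_pos: [0.3792, 0.352, 0.0749]
orientation: [-1.194, 1.219, -1.21]
force: [-0.7, 2.3, -0.2]
opening: 0.0634
```

carry_out --motion '[0,-0.01,0,0,0,0,-1,0,-0.025,0,0,0,0,-1,0,-0.03,0,0,0,0,-1,0,-0.025,0,0,0,0,-1,0,-0.01,0,0,0,0,-1]'

```text
t: 14.85
tool_pos: [0.3764, 0.3484, 0.1755]
orientation: [-1.204, 1.221, -1.212]
force: [0.9, -0.3, -4.0]
opening: 0.0636
```

Run:
```python
from h import *
go([.4685,.1065,.165])
```

```text
t 14.85 pos [0.3764 0.3484 0.1755] yawz(deg from +y) -90.58378775818423 tilt -0.9999859380636695 tool delta [0.2409 0.0092 0.0946] open 0.0635509600657469 F [ 0.9038 -0.3369 -3.9661]
```

carry_out --motion '[0.03,0,0.01,0,0,0,-1,0.045,0,0.015,0,0,0,-1,0.05,0,0.02,0,0,0,-1,0.045,0,0.02,0,0,0,-1,0.03,0,0.015,0,0,0,-1]'

```text
t: 15.35
tool_pos: [0.4544, 0.1489, 0.1758]
orientation: [-1.203, 1.213, -1.204]
force: [-0.5, 0.4, -4.1]
opening: 0.0631
```

carry_out --motion '[0.025,0,0.01,0,0,0,-1,0.015,0,0.005,0,0,0,-1,0,0,0,0,0,0,-1,0,0,0,0,0,0,-1,0,0,0,0,0,0,-1]'

```text
t: 15.85
tool_pos: [0.4694, 0.1025, 0.173]
orientation: [-1.204, 1.221, -1.209]
force: [0.2, 0.6, -4.7]
opening: 0.0635
```

Run:
```python
from h import *
go([.4685,.1065,.0835])
look("wrist",["cork_mat","jam_jar"],"w5.png")
```

```text
t 15.85 pos [0.4694 0.1025 0.173 ] yawz(deg from +y) -90.47639429079503 tilt -0.9999768534008003 tool delta [-0.0035  0.0895 -0.0006] open 0.06351034921464656 F [ 0.2251  0.5787 -4.6577]
wrist cork_mat 0.92 [263.4, 161.7] [np.int64(220), np.int64(304), np.int64(137), np.int64(193)] [0.4702 0.1255 0.006 ]
wrist jam_jar 0.86 [262.3, 232.4] [np.int64(200), np.int64(323), np.int64(169), np.int64(316)] (array([0.469 , 0.0849]), np.float64(0.5))
```

View pics/w5.png

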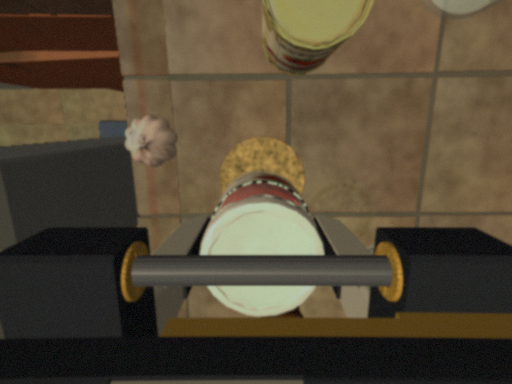

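carry_out --motion '[-0.003,0.02,0,0,0,0,-1,0,0.03,0,0,0,0,-1,0,0.025,0,0,0,0,-1,0,0.006,0,0,0,0,-1,0,0,0,0,0,0,-1]'

```text
t: 16.5
tool_pos: [0.4703, 0.1102, 0.0922]
orientation: [-1.202, 1.212, -1.206]
force: [-0.0, -0.1, -4.1]
opening: 0.0634
```

Run:
```python
from h import *
go([.4685,.1065,.081])
m,im=look("wrist",["jam_jar"],z0={"jam_jar":.012})
print(proj(m,[[.4683,.1048,.006]]))
```

```text
t 16.5 pos [0.4703 0.1102 0.0922] yawz(deg from +y) -90.08658219433846 tilt -0.9999754987749881 tool delta [ 0.0037  0.0112 -0.0018] open 0.06341442434736969 F [-0.0026 -0.1135 -4.1123]
wrist jam_jar 0.97 [261.8, 232.9] [np.int64(200), np.int64(323), np.int64(170), np.int64(315)] (array([0.4705, 0.1057]), np.float64(0.7))
[[258.8895 206.6849]]
```

Run:
```python
from h import *
m,im=look("wrist",[],"w6.png")
s=robot.read_state();P=np.array(s["tool_pos"])
for dy in (-.004,-.002,0):
    t=np.linspace(0,2*np.pi,60)
    L=np.c_[P[0]+.0305*np.cos(t),P[1]+dy+.0305*np.sin(t),np.full(60,P[2]+.0191)]
    q=proj(m,L);print(dy,q.min(0),q.max(0))
cv2.imwrite("pics/w6c.png",cv2.resize(im[160:340,160:360],None,fx=3.2,fy=3.2))
```

```text
-0.004 [200.4952 206.2706] [324.3177 319.7071]
-0.002 [200.2935 202.1653] [324.5062 316.3031]
0 [200.0901 198.0318] [324.6964 312.88  ]
```

View pics/w6c.png

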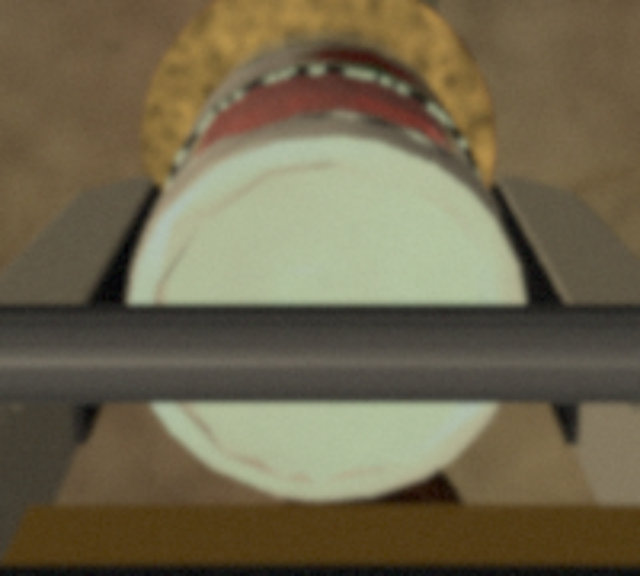

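carry_out --motion '[0.003,0.005,-0.002,0,0,0,-1,0,0.005,0,0,0,0,-1,0,0,0,0,0,0,-1,0,0,0,0,0,0,-1,0,0,0,0,0,0,-1]'

```text
t: 17.15
tool_pos: [0.4723, 0.107, 0.0869]
orientation: [-1.194, 1.207, -1.21]
force: [0.1, -0.3, -4.8]
opening: 0.0635
```

Run:
```python
from h import *
go([.4685,.1068,.081])
```

```text
t 17.15 pos [0.4723 0.107  0.0869] yawz(deg from +y) -90.13653056730604 tilt -0.9999092911254193 tool delta [ 0.0002  0.0059 -0.0038] open 0.06349026187283129 F [ 0.056  -0.274  -4.7709]
```

carry_out --motion '[0,0.002,-0.004,0,0,0,-1,0,0.003,-0.002,0,0,0,-1,0,0.002,0,0,0,0,-1,0,0,0,0,0,0,-1,0,0,0,0,0,0,-1]'

```text
t: 17.65
tool_pos: [0.4663, 0.107, 0.0808]
orientation: [-1.194, 1.206, -1.211]
force: [0.3, -0.7, -2.6]
opening: 0.0634
```

Run:
```python
from h import *
go([.4685,.1068,.081])
print(R.from_rotvec(robot.read_state()["orientation"]).as_matrix())
```

```text
t 17.65 pos [0.4663 0.107  0.0808] yawz(deg from +y) -90.13941063634196 tilt -0.9998977665848348 tool delta [ 0.0002 -0.0002  0.0022] open 0.06341700704287362 F [ 0.3015 -0.671  -2.6095]
[[-0.0023  0.012   0.9999]
 [-1.      0.0078 -0.0024]
 [-0.0078 -0.9999  0.012 ]]
```

carry_out --motion '[0,0.001,0.001,0,0,0,-1,0,0,0,0,0,0,-1,0,0,0,0,0,0,0.3,0,0,0,0,0,0,0.6,0,0,0,0,0,0,1]'

```text
t: 18.15
tool_pos: [0.4676, 0.1071, 0.0811]
orientation: [-1.194, 1.205, -1.211]
force: [0.1, -0.1, 0.3]
opening: 0.0745
```

carry_out --motion '[0,0,0,0,0,0,1,0,0,0,0,0,0,1,0,-0.02,0,0,0,0,1,0,-0.03,0,0,0,0,1,0,-0.03,0,0,0,0,1]'

```text
t: 18.65
tool_pos: [0.4637, 0.1061, 0.1585]
orientation: [-1.2, 1.211, -1.208]
force: [1.2, -0.7, 0.8]
opening: 0.0928
```

Run:
```python
from h import *
look("scene",["jam_jar"],z0={"jam_jar":.006})
go([.508,.348,.2])
```

```text
scene jam_jar 0.79 [270.1, 210.5] [np.int64(260), np.int64(282), np.int64(193), np.int64(231)] (array([0.4687, 0.1071]), np.float64(0.91))
scene jam_jar 0.75 [180.0, 175.4] [np.int64(164), np.int64(183), np.int64(161), np.int64(193)] (array([0.3929, 0.5053]), np.float64(0.6))
t 18.75 pos [0.4672 0.1065 0.1629] yawz(deg from +y) -90.12794358611968 tilt -0.9998803299565825 tool delta [-0.2418 -0.0346  0.0408] open 0.09258418990305345 F [ 0.3258 -0.8439  0.8378]
```

carry_out --motion '[0,-0.035,0,0,0,0,1,-0.04,-0.01,0.007,0,0,0,1,-0.05,0,0.009,0,0,0,1,-0.05,0,0.009,0,0,0,1,-0.045,0,0.009,0,0,0,1]'

```text
t: 19.25
tool_pos: [0.5036, 0.2908, 0.2112]
orientation: [-1.185, 1.209, -1.221]
force: [0.9, -1.3, 0.6]
opening: 0.0929
```

carry_out --motion '[-0.025,0,0.006,0,0,0,1,-0.01,0,0.004,0,0,0,1,0,0,0,0,0,0,1,0,0,0,0,0,0,1,0,0,0,0,0,0,1]'

```text
t: 19.75
tool_pos: [0.5132, 0.3299, 0.2078]
orientation: [-1.19, 1.207, -1.217]
force: [-0.0, -0.3, -0.8]
opening: 0.0929
```

Run:
```python
from h import *
look("wrist",["salt","small_tin"],"w7.png")
go([.508,.348,.06])
```

```text
wrist salt 0.65 [254.4, 167.1] [np.int64(239), np.int64(276), np.int64(145), np.int64(187)] (array([0.5104, 0.3489]), np.float64(0.8))
wrist salt 0.62 [321.9, 63.7] [np.int64(298), np.int64(351), np.int64(40), np.int64(89)] (array([0.577 , 0.4459]), np.float64(0.78))
wrist small_tin 0.65 [227.5, 43.8] [np.int64(194), np.int64(257), np.int64(5), np.int64(84)] (array([0.4835, 0.4668]), np.float64(0.97))
wrist small_tin 0.42 [255.4, 243.1] [np.int64(220), np.int64(289), np.int64(207), np.int64(309)] (array([0.5063, 0.2742]), np.float64(0.5))
wrist small_tin 0.35 [220.0, 310.6] [np.int64(197), np.int64(259), np.int64(301), np.int64(336)] (array([0.4686, 0.1654]), np.float64(0.21))
t 19.9 pos [0.5134 0.33   0.2083] yawz(deg from +y) -90.45543283586957 tilt -0.9998670432484503 tool delta [-0.0169  0.1483 -0.0077] open 0.09267552597857397 F [ 0.3415  0.1843 -0.2242]
```

View pics/w7.png

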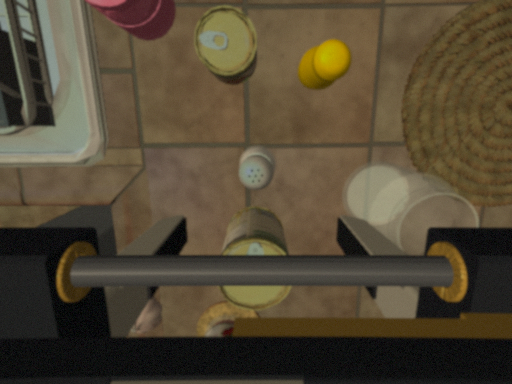

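Run:
```python
from h import *
m=imaging.camera_model("wrist")
b=atz(m,(378,195),0.003);print("base",b)
for z in (.1,.12,.14,.16): print(z,atz(m,(437,222),z))
print("dome",atz(m,(256.5,174),.085))
```

```text
base [0.6661 0.303  0.003 ]
0.1 [0.682  0.3009 0.1   ]
0.12 [0.6687 0.3082 0.12  ]
0.14 [0.6554 0.3155 0.14  ]
0.16 [0.6421 0.3228 0.16  ]
dome [0.5107 0.3466 0.085 ]
```

carry_out --motion '[-0.006,0,-0.002,0,-8,0,1,-0.006,0,-0.001,0,-8,0,1,-0.005,0,0,0,-8,0,1,0,0,0,0,-6,0,1,0,0,0,0,0,0,1]'

```text
t: 20.4
tool_pos: [0.5092, 0.3434, 0.21]
orientation: [-1.399, 0.8, -0.818]
force: [0.2, -0.3, 0.0]
opening: 0.0931
```

Run:
```python
from h import *
go([.510,.3485,.06])
```

```text
t 20.4 pos [0.5092 0.3434 0.21  ] yawz(deg from +y) -59.63669892507345 tilt -0.9998268104357888 tool delta [-0.0043  0.1501  0.0005] open 0.09313990470759666 F [ 0.1566 -0.346   0.0071]
```

```bash
sed -i 's/    print("t",s\["t"\]/    print("level turn x,z deg",np.degrees([-M[2,2],M[2,0]]));print("t",s["t"]/' h.py
python3 - <<'E'
from h import *
go([.5105,.3475,.06])
E
```

```text
level turn x,z deg [-1.0599  0.1164]
t 20.4 pos [0.5092 0.3434 0.21  ] yawz(deg from +y) -59.63669892507345 tilt -0.9998268104357888 tool delta [-0.0032  0.1501  0.0004] open 0.09313990470759666 F [ 0.1566 -0.346   0.0071]
```

carry_out --motion '[-0.003,0.02,0,-1,0,0,1,-0.001,0.035,0,0,0,0,1,0,0.035,0,0,0,0,1,0,0.025,0,0,0,0,1,0,0.015,0,0,0,0,1]'

```text
t: 20.9
tool_pos: [0.5093, 0.3464, 0.0752]
orientation: [-1.406, 0.821, -0.827]
force: [0.0, -0.4, -0.9]
opening: 0.0931
```

Run:
```python
from h import *
go([.5105,.3475,.06])
```

```text
level turn x,z deg [-0.2195  0.1161]
t 20.9 pos [0.5093 0.3464 0.0752] yawz(deg from +y) -60.67928975717686 tilt -0.999990608534941 tool delta [-0.0005  0.0152  0.0015] open 0.09308486665318522 F [ 0.     -0.4372 -0.9029]
```

carry_out --motion '[0,0.007,0.001,0,0,0,1,0,0.005,0,0,0,0,0.6,0,0,0,0,0,0,0.3,0,0,0,0,0,0,0.1,0,0,0,0,0,0,0.1]' --squeeze 15

```text
t: 21.4
tool_pos: [0.5097, 0.3462, 0.0608]
orientation: [-1.408, 0.826, -0.83]
force: [-0.6, -0.1, 0.8]
opening: 0.0658
```

Run:
```python
from h import *
m,im=look("wrist",[]);cv2.imwrite("pics/w8c.png",cv2.resize(im[130:340,140:380],None,fx=2.8,fy=2.8))
go([.5105,.3475,.06])
```

```text
level turn x,z deg [-0.0663  0.1169]
t 21.45 pos [0.5099 0.3464 0.0611] yawz(deg from +y) -60.93390708928763 tilt -0.9999972494076228 tool delta [-0.0007  0.0011  0.0011] open 0.06174188548744532 F [0.8911 0.0764 0.1914]
```

View pics/w8c.png

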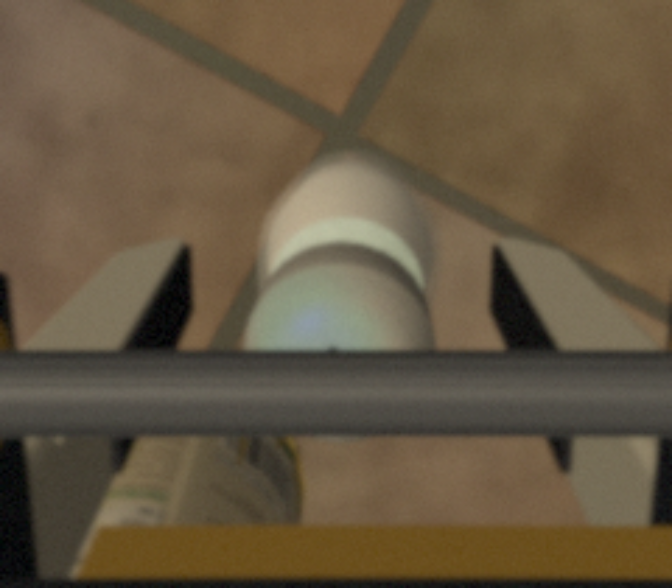

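Salt is between the fingers, nearly centred (dome at about pixel (261,245)). Close and lift.

carry_out --motion '[0,0.001,0,0,0,0,-0.5,0,0,0,0,0,0,-1,0,0,0,0,0,0,-1,0,0,0,0,0,0,-1,0,0,0,0,0,0,-1]' --squeeze 15

```text
t: 21.95
tool_pos: [0.5111, 0.3471, 0.0622]
orientation: [-1.404, 0.824, -0.831]
force: [1.4, -0.3, -1.7]
opening: 0.0374
```

Run:
```python
from h import *
m,im=look("wrist",[]);cv2.imwrite("pics/w9c.png",cv2.resize(im[130:340,140:380],None,fx=2.8,fy=2.8))
go([.5105,.3475,.06])
```

```text
level turn x,z deg [-0.2643  0.112 ]
t 22.0 pos [0.511  0.3471 0.0622] yawz(deg from +y) -60.93237506367827 tilt -0.9999874458670721 tool delta [-0.0006  0.0022 -0.0003] open 0.03749161393459297 F [-0.389   0.5012 -0.408 ]
```

carry_out --motion '[0,-0.01,0,0,0,0,-1,0,-0.025,0,0,0,0,-1,0,-0.035,0,0,0,0,-1,0,-0.04,0,0,0,0,-1,0,-0.03,0,0,0,0,-1]'

```text
t: 22.5
tool_pos: [0.5062, 0.3447, 0.2013]
orientation: [-1.417, 0.831, -0.827]
force: [1.3, -0.8, -1.2]
opening: 0.0377
```

Run:
```python
from h import *
go([.5015,-.1325,.2])
```

```text
level turn x,z deg [0.5313 0.1193]
t 22.5 pos [0.5062 0.3447 0.2013] yawz(deg from +y) -60.93981945501806 tilt -0.9999548356226471 tool delta [ 0.4148  0.0044 -0.2359] open 0.0376578860170601 F [ 1.3439 -0.7815 -1.2288]
```

View pics/w9c.png

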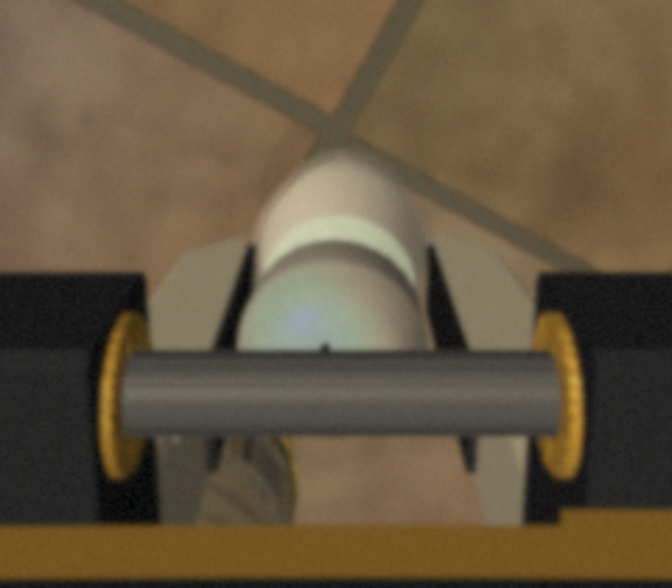

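Run:
```python
from h import *
m,im=look("scene",[]);a=cv2.resize(im[120:230,190:290],(545,600),interpolation=cv2.INTER_CUBIC);cv2.imwrite("pics/s10.png",a)
m,im=look("wrist",[]);cv2.imwrite("pics/w10.png",im)
s=robot.read_state();P=np.array(s["tool_pos"]);Rt=R.from_rotvec(s["orientation"])
print(proj(m,[P+[0,0,.028],P-[0,0,.062]]))
for off in(-.02,-.01,0): print(off,proj(m,P+[0,0,.028]+Rt.apply([off,0,0])),proj(m,P-[0,0,.062]+Rt.apply([off-.022,0,0])))
```

```text
[[261.4085 264.4072]
 [261.6402 207.3715]]
-0.02 [[261.3921 224.1339]] [[261.63   153.1713]]
-0.01 [[261.4005 244.6165]] [[261.6325 166.5405]]
0 [[261.4085 264.4072]] [[261.6349 179.6098]]
```

View pics/s10.png

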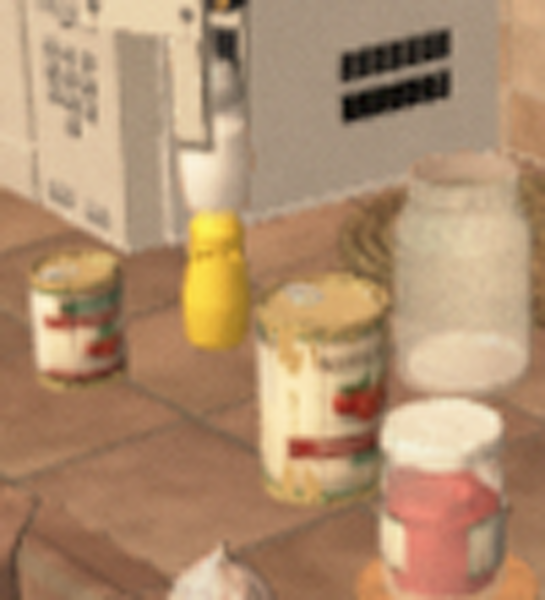

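View pics/w10.png

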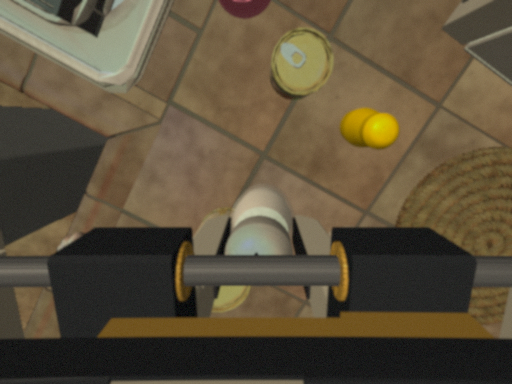

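carry_out --motion '[0,-0.04,0,0,0,0,-1,0.02,-0.015,-0.011,0,0,0,-1,0.04,0,-0.023,0,0,0,-1,0.042,0,-0.024,0,0,0,-1,0.042,0,-0.024,0,0,0,-1]'

```text
t: 23.1
tool_pos: [0.5053, 0.1809, 0.2621]
orientation: [-1.412, 0.821, -0.822]
force: [0.6, -0.6, -1.0]
opening: 0.038
```

carry_out --motion '[0.042,0,-0.024,0,0,0,-1,0.042,0,-0.024,0,0,0,-1,0.042,0,-0.024,0,0,0,-1,0.042,0,-0.024,0,0,0,-1,0.042,0,-0.024,0,0,0,-1]'

```text
t: 23.6
tool_pos: [0.5013, -0.0692, 0.2609]
orientation: [-1.413, 0.82, -0.819]
force: [0.5, 0.4, -1.5]
opening: 0.0377
```

Run:
```python
from h import *
go([.5015,-.1325,.24])
```

```text
level turn x,z deg [0.1351 0.0319]
t 23.6 pos [ 0.5013 -0.0692  0.2609] yawz(deg from +y) -60.29808761247961 tilt -0.9999970647613909 tool delta [ 0.055   0.021  -0.0311] open 0.037694895972033446 F [ 0.4809  0.4117 -1.4693]
```

carry_out --motion '[0.03,0,-0.018,0,0,0,-1,0.018,0,-0.01,0,0,0,-1,0.005,0,-0.002,0,0,0,-1,0,0,0,0,0,0,-1,0,0,0,0,0,0,-1]'

```text
t: 24.1
tool_pos: [0.4985, -0.1378, 0.2588]
orientation: [-1.412, 0.83, -0.823]
force: [-0.0, 1.3, -0.1]
opening: 0.0373
```

Run:
```python
from h import *
go([.5015,-.1325,.09])
m,im=look("wrist",["tile_mat","cork_mat"],"w11.png")
```

```text
level turn x,z deg [ 0.3149 -0.0798]
t 24.1 pos [ 0.4985 -0.1378  0.2588] yawz(deg from +y) -60.78549490816622 tilt -0.9999839273632736 tool delta [-0.003   0.1688  0.0061] open 0.037292935211109275 F [-0.0252  1.2972 -0.0793]
wrist tile_mat 0.68 [266.4, 158.7] [np.int64(224), np.int64(309), np.int64(123), np.int64(197)] [ 0.4975 -0.1257  0.006 ]
wrist cork_mat 0.85 [336.8, 13.9] [np.int64(301), np.int64(373), np.int64(0), np.int64(29)] [0.484  0.0768 0.006 ]
```

View pics/w11.png

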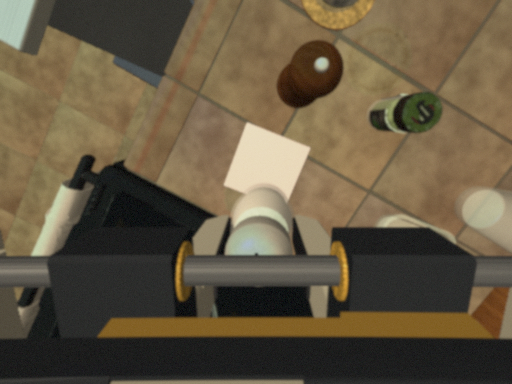

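Run:
```python
from h import *
m=imaging.camera_model("wrist")
a=atz(m,(310,149),.006);b=atz(m,(224,186),.006);c=atz(m,(246.5,123),.006);print((a+b)/2,np.linalg.norm(a-c),np.linalg.norm(b-c),np.linalg.norm(a-b))
go([.5015,-.1325,.068])
```

```text
[ 0.5034 -0.1338  0.006 ] 0.09512863397030843 0.09466939867450186 0.13303134723589102
level turn x,z deg [ 0.3009 -0.055 ]
t 24.25 pos [ 0.4988 -0.1374  0.259 ] yawz(deg from +y) -60.7014367107086 tilt -0.9999857467835459 tool delta [-0.0027  0.191   0.0058] open 0.037496814645625556 F [-0.1788  0.2106 -1.6205]
```

carry_out --motion '[-0.003,0.025,0.005,0,0,0,-1,0,0.04,0.001,0,0,0,-1,0,0.045,0,0,0,0,-1,0,0.03,0,0,0,0,-1,0,0.015,0,0,0,0,-1]'

```text
t: 24.75
tool_pos: [0.5069, -0.1279, 0.1047]
orientation: [-1.412, 0.812, -0.825]
force: [0.8, 0.9, -0.8]
opening: 0.0374
```

Run:
```python
from h import *
go([.5015,-.1325,.069])
```

```text
level turn x,z deg [-0.1736  0.4302]
t 24.75 pos [ 0.5069 -0.1279  0.1047] yawz(deg from +y) -60.24966059181732 tilt -0.9999672199895053 tool delta [ 0.0011  0.0357 -0.0071] open 0.03737635186071932 F [ 0.7602  0.94   -0.7844]
```

carry_out --motion '[0.001,0.012,-0.005,0,0,0,-1,0,0.012,-0.002,0,0,0,-1,0,0.003,0,0,0,0,-1,0,0,0,0,0,0,-1,0,0,0,0,0,0,-1]'

```text
t: 25.25
tool_pos: [0.5007, -0.1301, 0.0752]
orientation: [-1.414, 0.811, -0.821]
force: [-0.3, -0.1, -0.6]
opening: 0.0375
```

Run:
```python
from h import *
go([.502,-.133,.069])
m,im=look("wrist",[]);cv2.imwrite("pics/w12c.png",cv2.resize(im[130:340,140:380],None,fx=2.8,fy=2.8))
P=np.array(robot.read_state()["tool_pos"])
t=np.linspace(0,6.28,80);z=P[2]-.0622
for off in (0,.003):
    q=proj(m,np.c_[P[0]+.022*np.cos(t),P[1]+.022*np.sin(t),np.full(80,z)]);print(q.min(0),q.max(0))
```

```text
level turn x,z deg [-0.1085  0.3305]
t 25.25 pos [ 0.5007 -0.1301  0.0752] yawz(deg from +y) -60.04121688065434 tilt -0.9999815667144285 tool delta [ 0.0031  0.0062 -0.0003] open 0.037546126391713765 F [-0.308  -0.0711 -0.5867]
[232.5187 180.1737] [289.7183 234.8154]
[232.5187 180.1737] [289.7183 234.8154]
```

View pics/w12c.png

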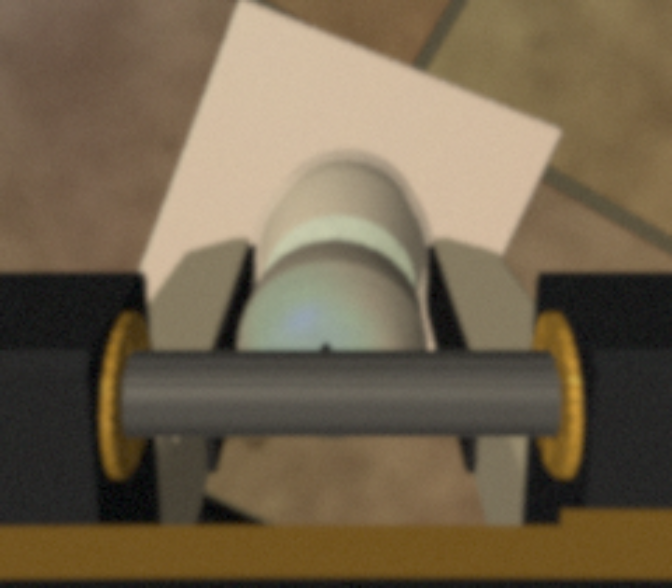

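carry_out --motion '[0.001,0.004,-0.002,0,0,0,-1,0,0.002,0,0,0,0,-1,0,0.001,0,0,0,0,-1,0,0,0,0,0,0,-1,0,0,0,0,0,0,-1]'

```text
t: 25.8
tool_pos: [0.5014, -0.1331, 0.0703]
orientation: [-1.412, 0.808, -0.825]
force: [-0.2, -0.2, -1.3]
opening: 0.0376
```

Run:
```python
from h import *
go([.502,-.133,.069])
```

```text
level turn x,z deg [-0.2916  0.5476]
t 25.8 pos [ 0.5014 -0.1331  0.0703] yawz(deg from +y) -60.06241164062508 tilt -0.9999413806326239 tool delta [0.0002 0.0013 0.0005] open 0.03761047939654787 F [-0.1564 -0.243  -1.2817]
```

carry_out --motion '[-0.002,0.002,-0.001,0,0,0,-1,0,0.001,0,0,0,0,-1,0,0,0,0,0,0,-1,0,0,0,0,0,0,-1,0,0,0,0,0,0,-1]'

```text
t: 26.3
tool_pos: [0.5, -0.1322, 0.0681]
orientation: [-1.413, 0.806, -0.826]
force: [0.3, -0.6, 0.0]
opening: 0.0372
```

Run:
```python
from h import *
go([.502,-.133,.068])
```

```text
level turn x,z deg [-0.3283  0.6318]
t 26.3 pos [ 0.5    -0.1322  0.0681] yawz(deg from +y) -60.05590812189454 tilt -0.9999227791814077 tool delta [0.0017 0.0001 0.0013] open 0.03724745096759861 F [ 0.2974 -0.5954  0.0026]
```

Contact reached (grasp height 0.0622 + 0.006). Release slowly and rise.

carry_out --motion '[0,0,0,0,0,0,-0.1,0,0,0,0,0,0,0.1,0,0,0,0,0,0,0.3,0,0,0,0,0,0,0.6,0,0,0,0,0,0,1]'

```text
t: 26.8
tool_pos: [0.5002, -0.1321, 0.0681]
orientation: [-1.412, 0.806, -0.826]
force: [-0.9, -0.1, -0.2]
opening: 0.0691
```

carry_out --motion '[0,0,0,0,0,0,1,0,-0.02,0,0,0,0,1,0,-0.03,0,0,0,0,1,0,-0.04,0,0,0,0,1,0,-0.045,0,0,0,0,1]'

```text
t: 27.3
tool_pos: [0.4933, -0.1292, 0.1982]
orientation: [-1.415, 0.82, -0.813]
force: [0.2, -0.2, 0.3]
opening: 0.0926
```

Run:
```python
from h import *
m,im=look("scene",["salt","jam_jar","mill"],z0={"salt":.006,"jam_jar":.006})
cv2.imwrite("pics/s13.png",cv2.resize(im[100:280,150:400],None,fx=3,fy=3))
look("wrist",["salt"],"w13.png",z0={"salt":.006})
go([.484,.4665,.26])
```

```text
scene salt 0.65 [342.2, 244.8] [np.int64(335), np.int64(352), np.int64(225), np.int64(259)] (array([ 0.4914, -0.1364]), np.float64(0.74))
scene salt 0.57 [232.3, 172.0] [np.int64(224), np.int64(235), np.int64(158), np.int64(184)] (array([0.5624, 0.4295]), np.float64(0.75))
scene jam_jar 0.9 [177.2, 181.3] [np.int64(162), np.int64(183), np.int64(162), np.int64(195)] (array([0.3821, 0.4974]), np.float64(0.94))
scene jam_jar 0.69 [270.5, 210.5] [np.int64(260), np.int64(282), np.int64(193), np.int64(230)] (array([0.4691, 0.1071]), np.float64(0.89))
scene mill 0.76 [305.3, 224.5] [np.int64(296), np.int64(317), np.int64(192), np.int64(248)] (array([ 0.4865, -0.0177]), np.float64(0.78))
wrist salt 0.6 [262.6, 188.9] [np.int64(245), np.int64(283), np.int64(164), np.int64(212)] (array([ 0.4982, -0.1296]), np.float64(0.79))
level turn x,z deg [ 0.2229 -0.0539]
t 27.6 pos [ 0.4938 -0.1294  0.1969] yawz(deg from +y) -60.06018969907766 tilt -0.9999919874851793 tool delta [-0.5213 -0.0637  0.2887] open 0.09348364510385566 F [-0.0965 -0.4114 -0.2107]
```

View pics/s13.png

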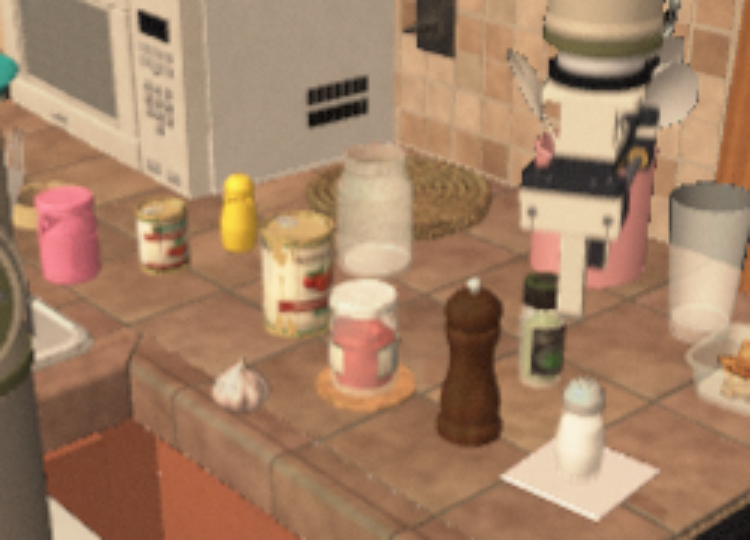

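View pics/w13.png

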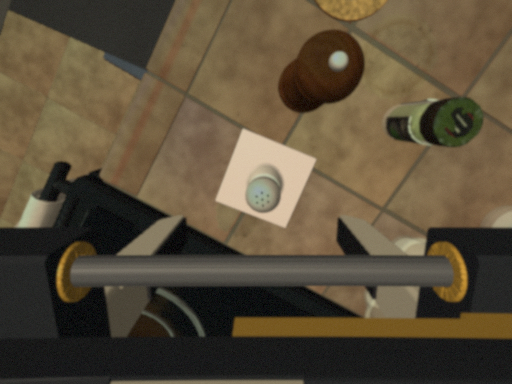

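Run:
```python
from h import *
m=imaging.camera_model("wrist")
C=[atz(m,p,.006) for p in [(242,129),(316,158),(286,227),(216,202)]]
print(np.mean(C,0),[np.linalg.norm(C[i]-C[i-1]) for i in range(4)])
for z in(.08,.088): print(atz(m,(264.5,194.5),z))
m,im=look("top",[]);cv2.imwrite("pics/t13.png",cv2.resize(im[130:230,240:400],None,fx=5,fy=5,interpolation=cv2.INTER_CUBIC))
m=imaging.camera_model("top");print(atz(m,(362,184),.006),proj(m,[[.502,-.133,.084],[.498,-.130,.084]]))
```

```text
[ 0.4993 -0.1313  0.006 ] [np.float64(0.09444716922992004), np.float64(0.09377736875407063), np.float64(0.09361404053404182), np.float64(0.09315764130014721)]
[ 0.4978 -0.1308  0.08  ]
[ 0.4967 -0.129   0.088 ]
[ 0.5016 -0.1316  0.006 ] [[371.2583 179.1582]
 [370.2417 180.6721]]
```

View pics/t13.png

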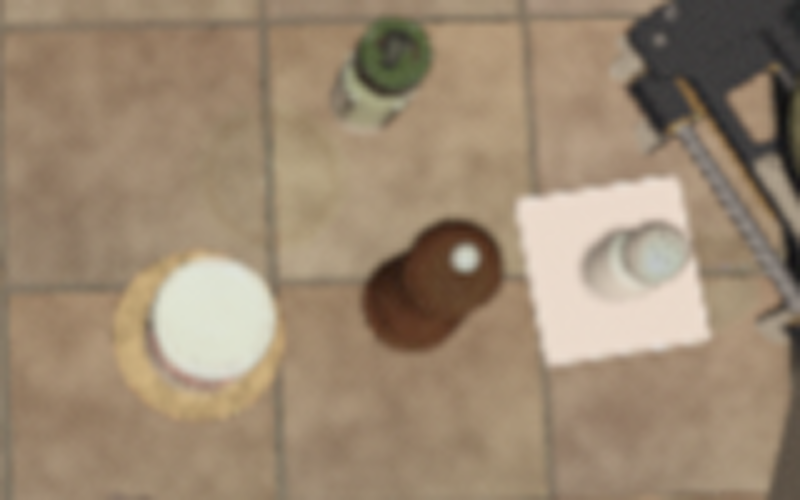

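carry_out --motion '[0,-0.03,0,0,-8.5,0,1,0,-0.01,0,0,-8.5,0,1,0,0,0,0,-8.5,0,1,0,0,0,0,-8.5,0,1,0,0,0,0,-8.5,0,1]'

```text
t: 28.15
tool_pos: [0.4894, -0.1277, 0.2282]
orientation: [-1.556, 0.248, -0.215]
force: [0.0, -0.6, -1.0]
opening: 0.0931
```

carry_out --motion '[0,0,0,0,-8.5,0,1,0,0,0,0,-8.5,0,1,0,0,0.04,0,0,0,1,0,0,0.05,0,0,0,1,0,0,0.05,0,0,0,1]'

```text
t: 28.65
tool_pos: [0.4838, 0.0113, 0.2194]
orientation: [-1.563, 0.024, 0.031]
force: [0.7, -0.0, -0.5]
opening: 0.0928
```

carry_out --motion '[0,0,0.05,0,0,0,1,0,0,0.05,0,0,0,1,0,0,0.05,0,0,0,1,0,0,0.05,0,0,0,1,0,0,0.05,0,0,0,1]'

```text
t: 29.15
tool_pos: [0.4771, 0.2619, 0.2123]
orientation: [-1.566, 0.036, 0.039]
force: [0.9, 0.1, 1.0]
opening: 0.0932
```

Run:
```python
from h import *
go([.4835,.4665,.22])
```

```text
level turn x,z deg [-0.2423 -2.7605]
t 29.15 pos [0.4771 0.2619 0.2123] yawz(deg from +y) 0.11250680731870469 tilt -0.9988297521463056 tool delta [ 0.0065 -0.0071  0.2046] open 0.09324829104485154 F [0.8858 0.06   1.0439]
```

Level the tilt (−2.8° about tool z) while moving on.

carry_out --motion '[0,-0.003,0.05,0,0,-1.4,1,0.003,-0.003,0.05,0,0,-1.3,1,0.003,0,0.045,0,0,0,1,0,0,0.03,0,0,0,1,0,0,0.015,0,0,0,1]'

```text
t: 29.65
tool_pos: [0.476, 0.4587, 0.2071]
orientation: [-1.574, 0.005, 0.015]
force: [0.6, -0.4, -0.4]
opening: 0.0928
```

carry_out --motion '[0,0,0,0,0,0,1,0,0,0,0,0,0,1,0,0,0,0,0,0,1,0,0,0,0,0,0,1,0,0,0,0,0,0,1]'

```text
t: 30.15
tool_pos: [0.474, 0.456, 0.2008]
orientation: [-1.581, 0.01, 0.021]
force: [0.4, -0.1, -0.8]
opening: 0.0936
```

Run:
```python
from h import *
go([.4835,.4665,.045])
look("wrist",["small_tin","big_tin"],"w14.png")
```

```text
level turn x,z deg [ 0.5729 -1.1396]
t 30.15 pos [0.474  0.456  0.2008] yawz(deg from +y) 0.41567073310816255 tilt -0.999752168651041 tool delta [0.0127 0.1555 0.012 ] open 0.09356064079332638 F [ 0.4325 -0.0838 -0.8186]
wrist small_tin 0.59 [274.6, 196.8] [np.int64(245), np.int64(300), np.int64(164), np.int64(226)] (array([0.4837, 0.4666]), np.float64(0.96))
wrist big_tin 0.96 [77.6, 204.2] [np.int64(0), np.int64(131), np.int64(173), np.int64(239)] (array([0.5067, 0.2511]), np.float64(0.6))
```

View pics/w14.png

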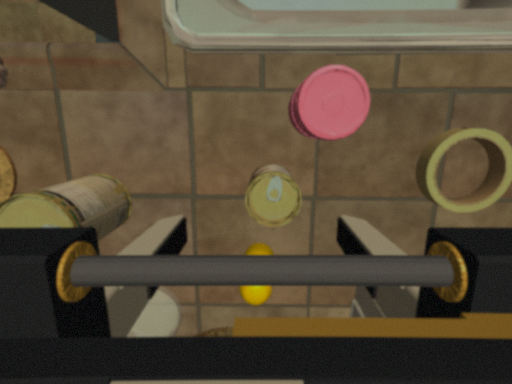

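carry_out --motion '[0.006,0.01,0.006,0.5,0,-1,1,0.005,0.03,0.005,0,0,0,1,0,0.04,0,0,0,0,1,0,0.03,0,0,0,0,1,0,0.015,0,0,0,0,1]'

```text
t: 30.8
tool_pos: [0.4897, 0.47, 0.0801]
orientation: [-1.563, -0.012, -0.003]
force: [-0.1, -0.7, -0.4]
opening: 0.0929
```

Run:
```python
from h import *
go([.4837,.4666,.045])
```

```text
level turn x,z deg [-0.4726  0.536 ]
t 30.8 pos [0.4897 0.47   0.0801] yawz(deg from +y) 0.3316504098292702 tilt -0.999922229497201 tool delta [-0.0064  0.035  -0.0037] open 0.09288961369200455 F [-0.1176 -0.688  -0.4269]
```

carry_out --motion '[-0.004,0.008,-0.002,-0.4,0,0.4,1,-0.002,0.015,-0.001,0,0,0,1,0,0.008,0,0,0,0,1,0,0.002,0,0,0,0,0.7,0,0,0,0,0,0,0.5]'

```text
t: 31.3
tool_pos: [0.4838, 0.467, 0.046]
orientation: [-1.57, -0.006, 0.002]
force: [0.9, -0.6, -0.7]
opening: 0.0814
```

Run:
```python
from h import *
go([.4837,.4666,.045])
```

```text
level turn x,z deg [-0.0622  0.1278]
t 31.3 pos [0.4838 0.467  0.046 ] yawz(deg from +y) 0.3099131020740931 tilt -0.9999969223528874 tool delta [-0.0001  0.001  -0.0004] open 0.08141976374387087 F [ 0.8851 -0.5804 -0.7237]
```

carry_out --motion '[0,0,0,0,0,0,0.3,0,0,0,0,0,0,0,0,0,0,0,0,0,-0.5,0,0,0,0,0,0,-1,0,0,0,0,0,0,-1]' --squeeze 25

```text
t: 31.8
tool_pos: [0.4854, 0.4681, 0.049]
orientation: [-1.567, -0.009, -0.0]
force: [-0.2, -0.4, -2.5]
opening: 0.0569
```

Run:
```python
from h import *
go([.4837,.4666,.045])
```

```text
level turn x,z deg [-0.2148  0.3243]
t 31.8 pos [0.4854 0.4681 0.049 ] yawz(deg from +y) 0.31209745405746736 tilt -0.9999769513919148 tool delta [-0.0017  0.004  -0.0015] open 0.05693243368806715 F [-0.1854 -0.3978 -2.4629]
```

carry_out --motion '[0,0,0,0,0,0,-1,0,-0.02,0,0,0,0,-1,0,-0.035,0,0,0,0,-1,0,-0.045,0,0,0,0,-1,0,-0.04,0,0,0,0,-1]'

```text
t: 32.3
tool_pos: [0.4796, 0.4635, 0.1814]
orientation: [-1.58, 0.003, 0.012]
force: [0.6, -0.1, -0.5]
opening: 0.0572
```

carry_out --motion '[0,-0.02,0,0,0,0,-1,0.005,0,-0.03,0,0,0,-1,0.005,0,-0.045,0,0,0,-1,0.005,0,-0.045,0,0,0,-1,0.005,0,-0.04,0,0,0,-1]'

```text
t: 32.8
tool_pos: [0.5029, 0.3071, 0.2125]
orientation: [-1.569, -0.013, 0.009]
force: [0.7, -0.2, -1.1]
opening: 0.0571
```

Run:
```python
from h import *
go([.507,.2515,.19])
```

```text
level turn x,z deg [-0.1239  0.1427]
t 32.8 pos [0.5029 0.3071 0.2125] yawz(deg from +y) 0.7758502142915615 tilt -0.9999945600923447 tool delta [ 0.0033  0.0224 -0.0557] open 0.0571423832109949 F [ 0.7495 -0.1767 -1.1014]
```

carry_out --motion '[0.003,0,-0.03,0,0,0,-1,0.003,0,-0.02,0,0,0,-1,0,0,-0.003,0,0,0,-1,0,0,0,0,0,0,-1,0,0,0,0,0,0,-1]'

```text
t: 33.3
tool_pos: [0.51, 0.2474, 0.2125]
orientation: [-1.57, -0.008, 0.004]
force: [0.5, 0.3, -2.7]
opening: 0.0569
```

Run:
```python
from h import *
go([.509,.2517,.16])
m,im=look("wrist",[],"w15.png")
s=robot.read_state();P=np.array(s["tool_pos"]);Rt=R.from_rotvec(s["orientation"])
for nm,dz in(("top",.023),("bot",-.049)):
  for off in(-.004,-.002,0):
    t=np.linspace(0,6.28,80);q=proj(m,P+[0,0,dz]+Rt.apply(np.c_[off+.0285*np.cos(t),0*t,.0285*np.sin(t)]));print(nm,off,q.min(0),q.max(0))
t=np.linspace(0,6.28,80);q=proj(m,np.c_[.5073+.0375*np.cos(t),.2517+.0375*np.sin(t),.11+0*t]);print("big rim",q.min(0),q.max(0))
```

```text
level turn x,z deg [-0.0709  0.1631]
t 33.3 pos [0.51   0.2474 0.2125] yawz(deg from +y) 0.4363907087179375 tilt -0.9999951808374575 tool delta [-0.0012  0.0525  0.0043] open 0.05691910344892647 F [ 0.4524  0.2951 -2.7274]
top -0.004 [201.3372 194.8818] [321.4393 305.6382]
top -0.002 [201.5435 199.1463] [321.2409 309.17  ]
top 0 [201.7478 203.3798] [321.0443 312.6808]
bot -0.004 [221.7586 168.5421] [300.8078 244.2244]
bot -0.002 [221.8516 171.3717] [300.7205 246.7109]
bot 0 [221.944  174.1877] [300.6337 249.1868]
big rim [224.3243 149.7688] [307.2337 230.2251]
```

View pics/w15.png

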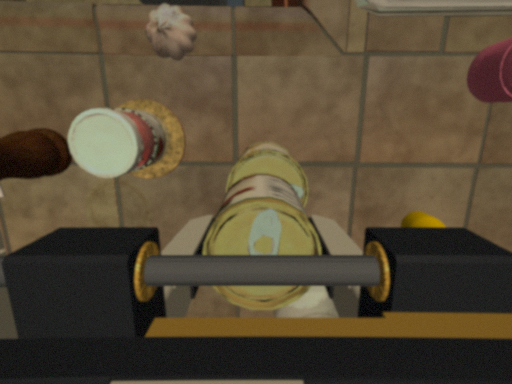

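carry_out --motion '[-0.001,0.01,0.003,0,0,0,-1,0,0.02,0.001,0,0,0,-1,0,0.01,0,0,0,0,-1,0,0.003,0,0,0,0,-1,0,0,0,0,0,0,-1]'

```text
t: 33.85
tool_pos: [0.5076, 0.2561, 0.1659]
orientation: [-1.569, -0.012, 0.009]
force: [0.1, 0.0, -1.2]
opening: 0.0572
```

Run:
```python
from h import *
go([.509,.2517,.159])
```

```text
level turn x,z deg [-0.1028  0.0886]
t 33.85 pos [0.5076 0.2561 0.1659] yawz(deg from +y) 0.755304211872909 tilt -0.999997196132644 tool delta [ 0.0014  0.0069 -0.0044] open 0.057175540716680504 F [ 0.1402  0.0148 -1.1579]
```

carry_out --motion '[0.001,0.001,-0.003,0,0,0,-1,0,0.002,-0.001,0,0,0,-1,0,0,0,0,0,0,-1,0,0,0,0,0,0,-1,0,0,0,0,0,0,-1]'

```text
t: 34.35
tool_pos: [0.5099, 0.2522, 0.1649]
orientation: [-1.568, -0.014, 0.007]
force: [-0.1, -0.0, -1.6]
opening: 0.057
```

Run:
```python
from h import *
go([.509,.2517,.159])
```

```text
level turn x,z deg [-0.1603  0.2488]
t 34.35 pos [0.5099 0.2522 0.1649] yawz(deg from +y) 0.7577287850080084 tilt -0.9999866618350108 tool delta [-0.0009  0.0058 -0.0005] open 0.057023022065934625 F [-0.1351 -0.0213 -1.5807]
```

Centred; lower gently.

carry_out --motion '[0,0.002,0,0,0,0,-1,0,0.002,0,0,0,0,-1,0,0.001,0,0,0,0,-1,0,0,0,0,0,0,-1,0,0,0,0,0,0,-1]'

```text
t: 34.85
tool_pos: [0.5101, 0.2522, 0.1599]
orientation: [-1.568, -0.014, 0.006]
force: [-0.0, -0.3, -2.3]
opening: 0.0569
```

Run:
```python
from h import *
go([.509,.2517,.159])
```

```text
level turn x,z deg [-0.1763  0.2896]
t 34.85 pos [0.5101 0.2522 0.1599] yawz(deg from +y) 0.7420139605647385 tilt -0.999982494236593 tool delta [-0.0011  0.0008 -0.0005] open 0.056852640209560774 F [-0.0103 -0.3458 -2.3206]
```

carry_out --motion '[0,0.002,0,0,0,0,-1,0,0,0,0,0,0,-1,0,0,0,0,0,0,-1,0,0,0,0,0,0,-1,0,0,0,0,0,0,-1]'

```text
t: 35.35
tool_pos: [0.5107, 0.2524, 0.1586]
orientation: [-1.567, -0.015, 0.005]
force: [-0.4, -1.5, -1.6]
opening: 0.0567
```

carry_out --motion '[0,0.002,0,0,0,0,-1,0,0,0,0,0,0,-1,0,0,0,0,0,0,-1,0,0,0,0,0,0,-1,0,0,0,0,0,0,-1]'

```text
t: 35.85
tool_pos: [0.5113, 0.2525, 0.1586]
orientation: [-1.567, -0.017, 0.004]
force: [-0.1, 0.0, -2.4]
opening: 0.0569
```

carry_out --motion '[-0.001,0.002,0,0,0,0,-1,-0.001,0.002,0,0,0,0,-1,0,0,0,0,0,0,-1,0,0,0,0,0,0,-1,0,0,0,0,0,0,-1]'

```text
t: 36.35
tool_pos: [0.5115, 0.2526, 0.1586]
orientation: [-1.566, -0.021, -0.001]
force: [0.6, 0.0, 0.7]
opening: 0.0573
```

Run:
```python
from h import *
m,im=look("scene",[],None)
cv2.imwrite("pics/s16.png",cv2.resize(im[130:230,190:300],None,fx=5.5,fy=5.5,interpolation=cv2.INTER_CUBIC))
for i in range(3): go([.509,.2517,.159]); imaging.read_camera("top")
```

```text
level turn x,z deg [-0.2523  0.8032]
t 36.4 pos [0.5115 0.2526 0.1587] yawz(deg from +y) 0.7398043444783811 tilt -0.999892031191544 tool delta [-0.0025 -0.0004 -0.0009] open 0.05736480404276338 F [-0.22    0.6298 -1.5917]
level turn x,z deg [-0.2516  0.8002]
t 36.45 pos [0.5115 0.2526 0.1587] yawz(deg from +y) 0.7378071422369072 tilt -0.9998928278139242 tool delta [-0.0025 -0.0003 -0.0009] open 0.057300302145895286 F [-1.0736  0.4336 -0.5176]
level turn x,z deg [-0.2508  0.7959]
t 36.5 pos [0.5115 0.2526 0.1587] yawz(deg from +y) 0.7405509744332841 tilt -0.9998939360837622 tool delta [-0.0025 -0.0004 -0.0009] open 0.05717040109703495 F [ 1.3254  0.2525 -1.5896]
```

View pics/s16.png

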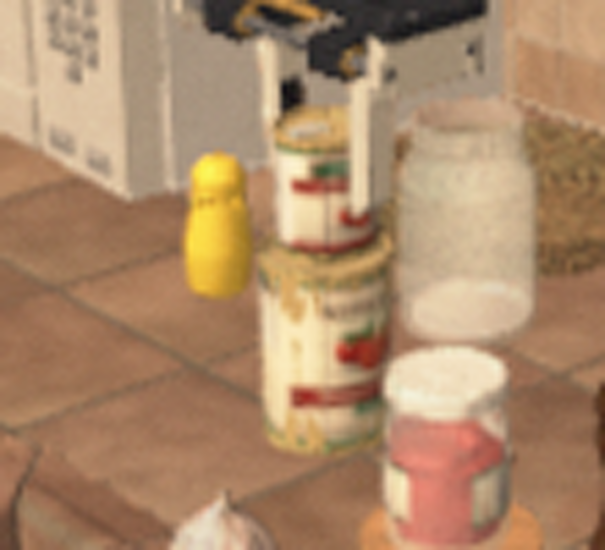

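carry_out --motion '[0,0,0,0,0,0,0.25,0,0,0,0,0,0,0.4,0,0,0,0,0,0,0.6,0,0,0,0,0,0,1,0,0,0,0,0,0,1]'

```text
t: 37.05
tool_pos: [0.5118, 0.2527, 0.159]
orientation: [-1.566, -0.022, -0.001]
force: [1.7, 0.9, 1.0]
opening: 0.0843
```

carry_out --motion '[0,0,0,0,0,0,1,0,-0.01,0,0,0,0,1,0,-0.02,0,0,0,0,1,0,-0.03,0,0,0,0,1,0,-0.03,0,0,0,0,1]'

```text
t: 37.55
tool_pos: [0.5076, 0.2512, 0.2478]
orientation: [-1.57, -0.014, 0.006]
force: [0.1, 0.4, 0.7]
opening: 0.0929
```

Run:
```python
from h import *
go([.509,.2517,.3])
```

```text
level turn x,z deg [-0.0688  0.3011]
t 37.55 pos [0.5076 0.2512 0.2478] yawz(deg from +y) 0.738231950530415 tilt -0.9999854725457435 tool delta [ 0.0017 -0.0522  0.0006] open 0.09286237452932124 F [0.1224 0.4448 0.725 ]
```

Move up and away toward the start side for an unobstructed check.

carry_out --motion '[0,-0.02,0,0,0,0,1,-0.02,-0.02,0.03,0,0,0,1,-0.03,-0.01,0.04,0,0,0,1,-0.03,0,0.05,0,0,0,1,-0.03,0,0.05,0,0,0,1]'

```text
t: 38.05
tool_pos: [0.4072, 0.406, 0.3104]
orientation: [-1.563, -0.017, -0.014]
force: [0.1, 0.3, -0.5]
opening: 0.0932
```

carry_out --motion '[-0.03,0,0.04,0,0,0,1,-0.03,0,0.03,0,0,0,1,-0.01,0,0.01,0,0,0,1,0,0,0,0,0,0,1,0,0,0,0,0,0,1]'

```text
t: 38.55
tool_pos: [0.3314, 0.4918, 0.3142]
orientation: [-1.559, -0.024, -0.011]
force: [1.0, 0.0, 0.9]
opening: 0.0929
```

Run:
```python
from h import *
z0={"salt":.006,"jam_jar":.006,"small_tin":.11}
for c in("top","scene"):
    m,im=look(c,["jam_jar","salt","mill","small_tin","big_tin","cork_mat","tile_mat","spice","garlic"],z0=z0)
    r={"top":(110,260,180,400),"scene":(130,280,180,400)}[c]
    cv2.imwrite(f"pics/{c}_f.png",cv2.resize(im[r[0]:r[1],r[2]:r[3]],None,fx=3.5,fy=3.5,interpolation=cv2.INTER_CUBIC))
go([.4,.45,.3])
```

```text
top jam_jar 0.82 [279.7, 195.6] [np.int64(269), np.int64(294), np.int64(182), np.int64(208)] (array([0.4659, 0.1068]), np.float64(0.91))
top jam_jar 0.55 [129.6, 226.4] [np.int64(111), np.int64(143), np.int64(214), np.int64(239)] (array([0.393 , 0.5142]), np.float64(0.73))
top salt 0.75 [364.9, 181.3] [np.int64(355), np.int64(377), np.int64(175), np.int64(190)] (array([ 0.5008, -0.1284]), np.float64(0.72))
top salt 0.64 [154.2, 161.9] [np.int64(144), np.int64(162), np.int64(150), np.int64(168)] (array([0.5748, 0.4475]), np.float64(0.73))
top mill 0.74 [326.5, 188.7] [np.int64(313), np.int64(339), np.int64(174), np.int64(200)] (array([ 0.4861, -0.0113]), np.float64(0.79))
top small_tin 0.61 [221.9, 171.9] [np.int64(211), np.int64(235), np.int64(161), np.int64(188)] (array([0.51  , 0.2533]), np.float64(0.94))
top big_tin 0.84 [233.0, 191.9] [np.int64(210), np.int64(239), np.int64(170), np.int64(197)] (array([0.506 , 0.2522]), np.float64(0.38))
top tile_mat 0.64 [357.1, 190.7] [np.int64(344), np.int64(380), np.int64(166), np.int64(202)] [ 0.4989 -0.125   0.006 ]
top spice 0.82 [316.2, 1
[... 1392 characters left out ...]
int64(255), np.int64(288), np.int64(222), np.int64(236)] [0.453  0.0872 0.006 ]
scene tile_mat 0.92 [344.4, 258.4] [np.int64(318), np.int64(367), np.int64(249), np.int64(273)] [ 0.4876 -0.1461  0.006 ]
scene spice 0.59 [328.6, 209.2] [np.int64(323), np.int64(338), np.int64(190), np.int64(228)] (array([0.6081, 0.0094]), np.float64(0.9))
scene garlic 0.71 [234.0, 228.2] [np.int64(221), np.int64(239), np.int64(220), np.int64(236)] (array([0.3565, 0.1491]), np.float64(0.77))
level turn x,z deg [-0.6819  1.2447]
t 39.55 pos [0.331  0.4922 0.3138] yawz(deg from +y) 0.48297846011154155 tilt -0.9996931577770526 tool delta [ 0.0683  0.0148 -0.0429] open 0.09289366059000442 F [ 0.3329 -0.476   0.6731]
```

View pics/top_f.png

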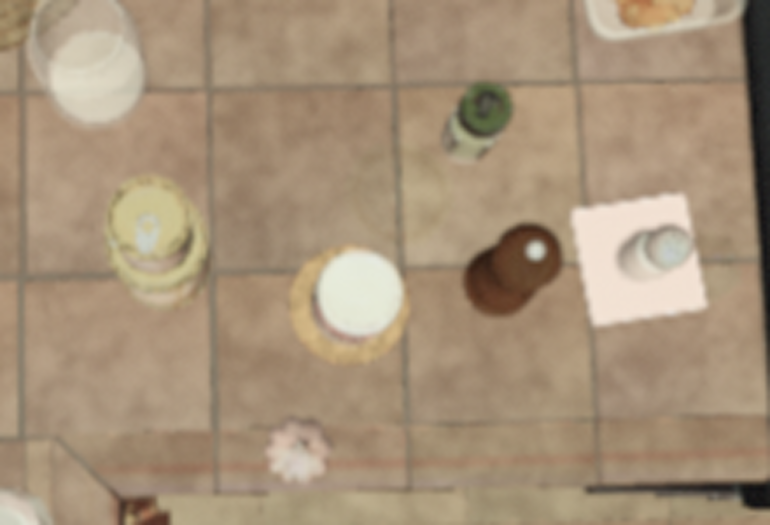

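View pics/scene_f.png

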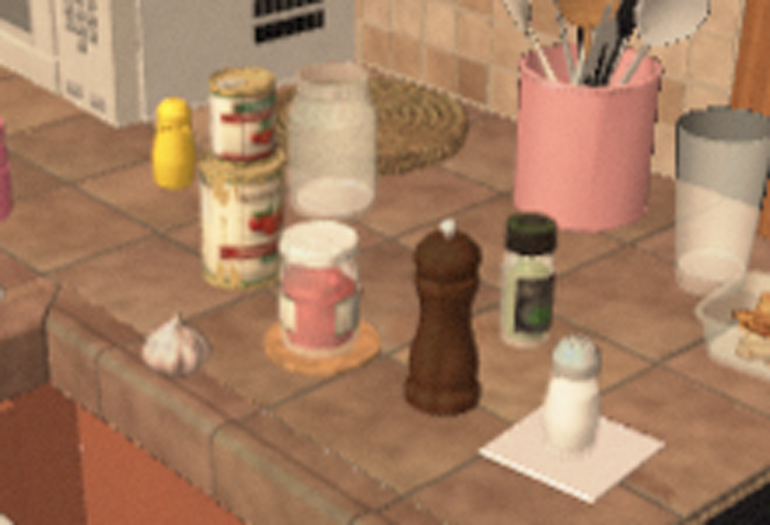

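```bash
python3 -c "
from plant import robot
print(robot.read_state()['dq']);print(robot.close_job())"
```

```text
[ 0.00010626 -0.00056214 -0.00091272 -0.00023223  0.00137906 -0.00057793]
the job is handed in; nothing more can be done
None
```

I placed all four things and handed the job in at about 39.6 s of the 125 s allowed; `close_job` gives no verdict. The last top and scene pictures, taken with the arm clear of everything, show all four upright.

| Thing | Where it stands | Offset from target | Limit |
|---|---|---|---|
| Jam jar | on the cork mat | about 2–3 mm | 12 mm |
| Salt shaker | on the tile mat | about 2–4 mm, see below | 12 mm |
| Pepper mill | on the worktop, halfway between the mats | about 2–4 mm | 15 mm |
| Small tin | on the large tin | about 2–3 mm | 12 mm |

The large tin, spice jar and garlic read within about 3 mm of where they started, which is within measuring noise. The pink jar and the yellow shaker were not touched.

**Checks that disagreed:**
- **Salt position:** the cameras' readings differ by up to 8 mm across the line of the mats, because the shaker is waisted and does not match the simple shape I fitted to it. A wrist-camera comparison of its top with the tile's corners put it about 2 mm off centre.
- **Salt grip:** the fingers closed to 37.5 mm, not the stated 44 mm, which also fits the waist. The pictures showed it held centrally.
- **Partly hidden things:** at the end the network's readings were unreliable where something covered part of an item, as with both mats, the large tin in the top view and the yellow shaker in the scene view. I did not rely on those.

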